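Ready the cider stall for the next tasters

TASK

Get the stall ready for the next sitting of tasters: turn every bottle on the display board, standing in its own place, so that its label squarely faces the price card in front of it, and drop loose deposit tokens into the counting tube until the stack lies flat with its top level with the black line, no higher, and turn the twist timer back to its zero stop. Spare tokens can lie where they are; leave the tumbler and the highlighter where they are and knock no bottle over.

Things in the scene. Friction and masses are not known exactly. Their poses are not given: they have to be found in the camera images.
- board: fixed display board 110 x 380 x 18 mm, a little turned on the table; origin under its centre, y along it, x to the customers' side, where four price cards stand in a row (x = 46 mm, tops 58 mm above the table). Opposite them four dark felt discs, 72 mm across, mark the places 1 to 4: x = -12 mm, y = -142.5, -47.5, 47.5, 142.5 mm
- bottle1: corked green cider bottle, full (0.43 to 0.76 kg), standing on place 1 (None: place empty). 61 mm across up to 118 mm, shoulder to 148, then a round neck and cork, 28 across, to 220 mm; grip it there, at 175 to 215. Origin under its centre, z up, x out through the middle of its paper label (the front third). Turns easily where it stands
- label1 (a point): middle of the label of bottle1, on the glass 30.5 mm from its axis and 56 mm above its underside
- bottle2: corked green cider bottle, full (0.43 to 0.76 kg), standing on place 2 (None: place empty). 61 mm across up to 118 mm, shoulder to 148, then a round neck and cork, 28 across, to 220 mm; grip it there, at 175 to 215. Origin under its centre, z up, x out through the middle of its paper label (the front third). Turns easily where it stands
- label2 (a point): middle of the label of bottle2, on the glass 30.5 mm from its axis and 56 mm above its underside
- bottle3: corked green cider bottle, full (0.43 to 0.76 kg), standing on place 3 (None: place empty). 61 mm across up to 118 mm, shoulder to 148, then a round neck and cork, 28 across, to 220 mm; grip it there, at 175 to 215. Origin under its centre, z up, x out through the middle of its paper label (the front third). Turns easily where it stands
- label3 (a point): middle of the label of bottle3, on the glass 30.5 mm from its axis and 56 mm above its underside
- bottle4: corked green cider bottle, full (0.43 to 0.76 kg), standing on place 4 (None: place empty). 61 mm across up to 118 mm, shoulder to 148, then a round neck and cork, 28 across, to 220 mm; grip it there, at 175 to 215. Origin under its centre, z up, x out through the middle of its paper label (the front third). Turns easily where it stands
- label4 (a point): middle of the label of bottle4, on the glass 30.5 mm from its axis and 56 mm above its underside
- tube: fixed clear plastic counting tube, open at the top, on a wooden foot 78 x 78 x 10 mm; origin under the centre of the foot, z up. Bore 45 mm, widening over the last 10 mm to about 57 mm at the mouth; outside 51 mm, 63 mm at the mouth. Inner floor 14 mm, mouth 68 mm above the table
- tube_line (a point): on the tube's axis, at the height of the black line that runs round it: 36 mm above its inner floor, which is six tokens
- timer_dial (a joint): dial of the mechanical twist timer (fixed) that times each sitting: rad, 0 at its zero stop (bar's black line at the drum's long zero tick), growing clockwise seen from above (0.5 rad = 5 minutes, 5.5 at most); it stays where it is left and turns with about 0.03 N m
- timer_grip (a point): middle of the dial's white bar grip, on the vertical axis, 40 mm above the table; the bar is 50 mm long (this point's x axis, its black line at the +x end), 12 mm wide (y) and 22 mm high, from 29 to 51 mm above the table, on a dial 57 mm and a white drum 72 mm across
- token1: deposit token, a black plastic disc 40 mm across and 6 mm thick, 14 g, origin at its centre, z along its axis, either face up; lies loose on the table at the start (None when absent)
- token2: deposit token, a black plastic disc 40 mm across and 6 mm thick, 14 g, origin at its centre, z along its axis, either face up; lies loose on the table at the start (None when absent)
- token3: deposit token, a black plastic disc 40 mm across and 6 mm thick, 14 g, origin at its centre, z along its axis, either face up; lies loose on the table at the start (None when absent)
- token4: deposit token, a black plastic disc 40 mm across and 6 mm thick, 14 g, origin at its centre, z along its axis, either face up; lies loose on the table at the start (None when absent)
- token5: deposit token, a black plastic disc 40 mm across and 6 mm thick, 14 g, origin at its centre, z along its axis, either face up; lies loose on the table at the start (None when absent)
- token6: deposit token, a black plastic disc 40 mm across and 6 mm thick, 14 g, origin at its centre, z along its axis, either face up; lies loose on the table at the start (None when absent)
- token7: deposit token, a black plastic disc 40 mm across and 6 mm thick, 14 g, origin at its centre, z along its axis, either face up; lies in the tube at the start (None when absent)
- token8: deposit token, a black plastic disc 40 mm across and 6 mm thick, 14 g, origin at its centre, z along its axis, either face up; lies in the tube at the start (None when absent)
- tumbler: bystander: empty clear tumbler, 68 mm across, 88 mm tall, origin at the centre of its underside
- highlighter: bystander: highlighter pen lying on the table, 115 x 20 x 14 mm, x along the pen, origin at table height under it, 43 mm from its plain end and 73 mm from its cap end (+x)
There are look-alikes about, which are no part of the job. What is shaped like the token4 but blue or red is not meant. Leave any red look-alike of the token5 alone.

How it is judged:
At the end, for the whole second after the job is handed in: Every bottle stands upright within 20 mm of its place's centre (along the board and across it), label within 0.2 rad of facing its card; tokens lie flat in the tube, the top one's upper face within 2.5 mm of the line, none higher in or on the tube; timer within 0.1 rad of zero; all at rest (x of bottle1 in the frame of board between -0.032 and 0.008 m and y of bottle1 in the frame of board between -0.1625 and -0.1225 m and height (world z) of each of bottle1, bottle2, bottle3, bottle4 below 0.022 m and angle between each of bottle1, bottle2, bottle3, bottle4's own z axis and vertical below 0.06 rad and angle between the x axis of each of bottle1, bottle2, bottle3, bottle4 and the x axis of board, either way round below 0.2 rad and x of each of label1, label2, label3, label4 in the frame of board above 0 m and linear speed of each of bottle1, bottle2, bottle3, bottle4 below 0.03 m/s and x of bottle2 in the frame of board between -0.032 and 0.008 m and y of bottle2 in the frame of board between -0.0675 and -0.0275 m and x of bottle3 in the frame of board between -0.032 and 0.008 m and y of bottle3 in the frame of board between 0.0275 and 0.0675 m and x of bottle4 in the frame of board between -0.032 and 0.008 m and y of bottle4 in the frame of board between 0.1225 and 0.1625 m and value of joint timer_dial below 0.1 rad and ((horizontal distance between token1 and tube_line below 0.008 m and z of token1 in the frame of tube_line between -0.0058 and -0.0005 m and (angle between token1's own z axis and vertical below 0.12 rad or angle between token1's own z axis and vertical above 3.02 rad) and linear speed of token1 below 0.03 m/s) or (horizontal distance between token2 and tube_line below 0.008 m and z of token2 in the frame of tube_line between -0.0058 and -0.0005 m and (angle between token2's own z axis and vertical below 0.12 rad or angle between token2's own z axis and vertical above 3.02 rad) and linear speed of token2 below 0.03 m/s) or (horizontal distance between token3 and tube_line below 0.008 m and z of token3 in the frame of tube_line between -0.0058 and -0.0005 m and (angle between token3's own z axis and vertical below 0.12 rad or angle between token3's own z axis and vertical above 3.02 rad) and linear speed of token3 below 0.03 m/s) or (horizontal distance between token4 and tube_line below 0.008 m and z of token4 in the frame of tube_line between -0.0058 and -0.0005 m and (angle between token4's own z axis and vertical below 0.12 rad or angle between token4's own z axis and vertical above 3.02 rad) and linear speed of token4 below 0.03 m/s) or (horizontal distance between token5 and tube_line below 0.008 m and z of token5 in the frame of tube_line between -0.0058 and -0.0005 m and (angle between token5's own z axis and vertical below 0.12 rad or angle between token5's own z axis and vertical above 3.02 rad) and linear speed of token5 below 0.03 m/s) or (horizontal distance between token6 and tube_line below 0.008 m and z of token6 in the frame of tube_line between -0.0058 and -0.0005 m and (angle between token6's own z axis and vertical below 0.12 rad or angle between token6's own z axis and vertical above 3.02 rad) and linear speed of token6 below 0.03 m/s) or (horizontal distance between token7 and tube_line below 0.008 m and z of token7 in the frame of tube_line between -0.0058 and -0.0005 m and (angle between token7's own z axis and vertical below 0.12 rad or angle between token7's own z axis and vertical above 3.02 rad) and linear speed of token7 below 0.03 m/s) or (horizontal distance between token8 and tube_line below 0.008 m and z of token8 in the frame of tube_line between -0.0058 and -0.0005 m and (angle between token8's own z axis and vertical below 0.12 rad or angle between token8's own z axis and vertical above 3.02 rad) and linear speed of token8 below 0.03 m/s)) and not (horizontal distance between token1 and tube_line below 0.045 m and z of token1 in the frame of tube_line above -0.0005 m) and not (horizontal distance between token2 and tube_line below 0.045 m and z of token2 in the frame of tube_line above -0.0005 m) and not (horizontal distance between token3 and tube_line below 0.045 m and z of token3 in the frame of tube_line above -0.0005 m) and not (horizontal distance between token4 and tube_line below 0.045 m and z of token4 in the frame of tube_line above -0.0005 m) and not (horizontal distance between token5 and tube_line below 0.045 m and z of token5 in the frame of tube_line above -0.0005 m) and not (horizontal distance between token6 and tube_line below 0.045 m and z of token6 in the frame of tube_line above -0.0005 m) and not (horizontal distance between token7 and tube_line below 0.045 m and z of token7 in the frame of tube_line above -0.0005 m) and not (horizontal distance between token8 and tube_line below 0.045 m and z of token8 in the frame of tube_line above -0.0005 m)); the robot touches nothing.
It fails at once if a bottle is knocked over (angle between any of bottle1, bottle2, bottle3, bottle4's own z axis and vertical above 0.6 rad).
It fails at once if the tumbler or the highlighter is pushed out of its place (more than 30 mm) or the tumbler is tipped (distance of any of tumbler, highlighter from where it was at the start of the episode above 0.03 m or angle between tumbler's own z axis and vertical above 0.5 rad).
Of bottle1, bottle2, bottle3, bottle4 only 3 to 4 are there at a start; the rules pass over those that are not, and their reading is None.
Of token1, token2, token3, token4, token5, token6 only 5 to 6 are there at a start; the rules pass over those that are not, and their reading is None.
Of token7, token8 only 1 to 2 are there at a start; the rules pass over those that are not, and their reading is None.
At some moment in a run one of token1, token2, token3, token4, token5, token6 may be knocked a few centimetres aside while the robot is not near it.
Once in a run the grip may slacken for a moment while it holds something.
It also fails if it takes over 210 s, if anything falls off the work surface, if the arm or the gripper's body presses on something with over 40 N, if the wrist force passes 120 N, or if a joint passes its speed limit or range.

ROBOT

A 7-joint arm with a two-finger parallel gripper is mounted at the origin on the work surface. World frame = base frame: x ahead of the robot, y to its left, z up, the work surface at z = 0. Lengths are in m, angles in rad, forces in N, time in s.
With the tool pointing down it reaches from about 0.35 to 0.9 m from the base axis. Payload 8.1 kg.
Tool frame: the origin (TCP) lies on the centre line of the jaws, within the pads' length; the fingertips stand 19 mm ahead of it and the grasp point (between the pads) is the TCP; z points along the fingers, y is the direction in which the jaws open and shut (so a half turn about z gives the same grasp; the last joint's range is limited). The gripper opens to 92 mm and grips with 3 to 60 N. Pads are 19 mm wide; open, the fingers measure 130 mm over their backs; the gripper's body (75 mm by 190 mm) begins 47 mm behind the grasp point.
Start: joints at [-1.271, 0.434, 0.025, 1.573, -0.012, 1.134, -0.075], TCP at [0.245, 0.575, 0.246] pointing down, gripper open.
Joint ranges: [-2.62, 2.62], [-0.44, 2.09], [-1.27, 1.32], [0.08, 2.57], [-1.32, 4.46], [0.12, 2], [-2.74, 2.74]. Speed limits (rad/s): [2.22, 2.22, 3.01, 3.01, 3.14, 3.14, 3.14].

INTERFACE

Orientations are given as a rotation vector (axis times angle).
In Python, from cell import monitor, imaging, workorder, outline_of gives the robot as it stands.
- The arm moves only by the tool move_arm, never from a script. Its argument "series" is a list of rows, each a list of 6 numbers: the shift along the world's x, y, z in cm, then the turn, a rotation vector about the world's x, y, z in degrees. A call has 1 to 8 rows; each row shifts and turns the commanded pose from where the row before left it; what a row does not reach is not made up. A row lasts 1/10 s, in which the tool goes at most 50 mm and 8.59 degrees, less where a joint would pass 70% of its speed; a pose out of reach is approached as far as the arm can. A call with a gripper value outside its range is refused whole. "grip" is the opening, from 0 (shut) to 1 (fully open), set as the call begins (left out, the last holds). The fingers move at their own pace and stop on an object; "force" is the grip in N (left out, the last holds). Time passes only in rows, so rows that do not move let the fingers close. It gives the time, the measured TCP pose, the force and the opening at its end, in the units of the state.
- monitor.observe(): the state, without advancing time (a new reading comes with each control period).
- imaging.get_image(name): name is "scene" or "top" or "wrist"; returns a dict with "color" (400x640x3 uint8, red, green, blue), "fx", "fy", "cx", "cy" (pixels), "rvec" (rotation vector, rad) and "tvec" (3), from world to camera coordinates, as OpenCV has them; the wrist camera has in their place "mount" (4x4, takes a point from camera to tool coordinates, whose origin is the TCP and whose axes are the flange's). Camera axes: x right, y down, z forward; pixel columns grow to the right and rows downward; lengths in m; the calibration is good to about 2 mm. A picture is of the moment at which its call begins: read the wrist's pose just before it. There is no depth.
- workorder.sign_off(): hands the job in, once; it reports no verdict.
Trained networks look in the newest picture that a camera, given by its name, has taken for a name from the list of things; names that differ only in an ending like _2 or _b are one class to them, and where a whole thing is asked for, a point or a joint stands for the part that bears it (a point fixed in the world has none). Each returns a list of dicts, best first, with "p" (0 to 1); they miss things now and then, are a little off and sometimes report something else, mostly with a low value. They report only what shows in the picture. A call takes as long as a camera call. They do not tell look-alikes from the thing itself.
- outline_of(camera, thing): "mask" (400x640 bool, what is visible of it) and "rect" ([left, top, width, height] in pixels, round what is visible of it).
The state is a dict: "clock": time; "joints": joint angles; "dq": joint speeds; "joint_efforts": joint torques, N m; "position": TCP position; "ee_rot": TCP orientation; "force": force on the tool from outside, world axes, zero at the start; "ft_torque": the same for the moment, N m; "width": opening from 0.0 (shut) to 1.0 (fully open).
Only numpy, scipy, OpenCV 4.12 (cv2) and the standard library are available. Lean on these libraries where they do the work, as an engineer would, in place of code of your own. Each camera call takes 0.05 s, during which the arm holds its last target. There are 200 camera calls.

## Working session

There is one attempt and no reset: what is moved stays moved. The work goes in short steps, Python scripts to look and compute and a tool call to move; the robot and the scene stay as the last step left them, time stands still between calls to the robot, and variables do not carry over. Pictures are saved under pics/ and viewed, about 12 in all and at most 16, crops included, and the job is handed in when it is done.

Besides the shell and the picture viewer there is one more tool, called after "Request:" as name(argument=value, ...), one argument or row to a line, values as JSON. move_arm: Moves the arm, as the interface text tells. Its arguments: {"type":"object","properties":{"series":{"type":"array"},"grip":{"type":"number"},"force":{"type":"number"}},"required":["series"]}

```bash
ls; mkdir -p pics; python3 - <<'E'
from cell import monitor, imaging
import cv2
s=monitor.observe();print({k:s[k] for k in('clock','position','ee_rot','width','force')})
for n in('scene','top'):
    d=imaging.get_image(n);cv2.imwrite(f'pics/{n}0.png',d['color'][:,:,::-1]);print(n,d['fx'],d['fy'],d['cx'],d['cy'],d['rvec'],d['tvec'])
d=imaging.get_image('wrist');print(d['mount'],d['fx'])
E
```

```text
pics
{'clock': 0.0, 'position': array([0.244843  , 0.57451428, 0.2449312 ]), 'ee_rot': array([-6.28473673e-01, -3.07789216e+00,  2.49657007e-03]), 'width': 1.0043425267241368, 'force': array([-0.20253954,  1.02697415,  0.37998731])}
scene 384.24957408250066 384.24957408250066 321.70223432294847 198.51052387264556 [ 1.69581082  2.05677552 -0.65375354] [ 0.10511655 -0.39800861  1.41790081]
top 399.74031809773095 399.74031809773095 321.84553092516967 199.76775612987294 [ 2.18301344 -2.15846367  0.12163474] [-0.00785953  0.53433047  0.94135179]
[[-7.31377235e-04 -9.55007929e-01 -2.96579366e-01  7.99353882e-02]
 [ 9.99999542e-01 -5.15384897e-04 -8.06462837e-04  1.81104039e-04]
 [ 6.17325877e-04 -2.96579820e-01  9.55007869e-01 -1.38325370e-01]
 [ 0.00000000e+00  0.00000000e+00  0.00000000e+00  1.00000000e+00]] 308.7398367184717
```

View pics/scene0.png

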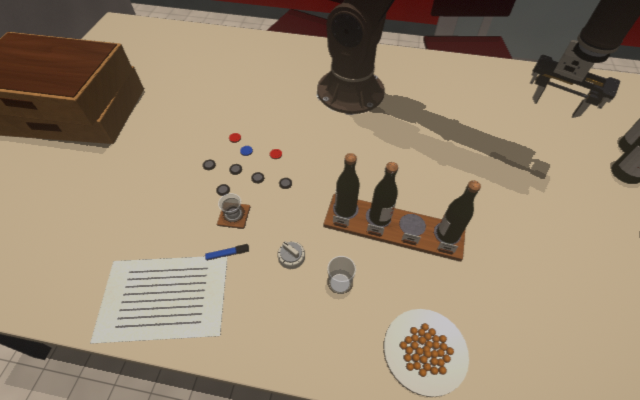

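View pics/top0.png

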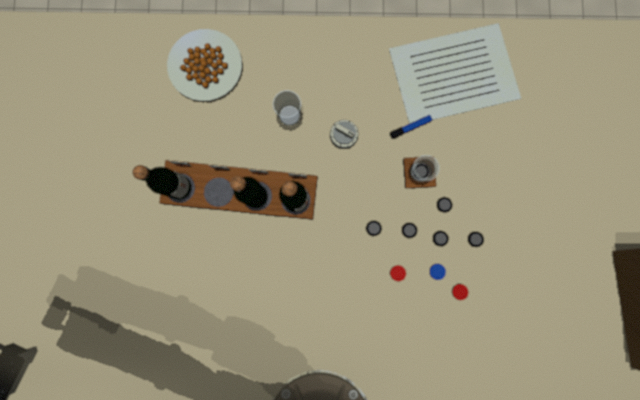

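```bash
cat > h.py <<'E'
import numpy as np, cv2
from cell import monitor, imaging, workorder, outline_of
from scipy.spatial.transform import Rotation as R
def cam(d,state=None):
    K=np.array([[d['fx'],0,d['cx']],[0,d['fy'],d['cy']],[0,0,1]])
    if 'mount' in d:
        T=np.eye(4);T[:3,:3]=R.from_rotvec(state['ee_rot']).as_matrix();T[:3,3]=state['position']
        T=np.linalg.inv(T@np.array(d['mount']));return K,T[:3,:3],T[:3,3]
    return K,R.from_rotvec(d['rvec']).as_matrix(),np.array(d['tvec'])
def grab(n):
    s=monitor.observe();d=imaging.get_image(n);return d['color'],cam(d,s)
def back(c,uv,z):
    K,Rm,t=c;o=-Rm.T@t;uv=np.atleast_2d(uv)
    r=(np.linalg.inv(K)@np.c_[uv,np.ones(len(uv))].T).T@Rm
    return o+r*((z-o[2])/r[:,2])[:,None]
def proj(c,X):
    K,Rm,t=c;p=(np.atleast_2d(X)@Rm.T+t)@K.T;return p[:,:2]/p[:,2:]
def cen(m):
    y,x=np.nonzero(m);return np.array([x.mean(),y.mean()])
def st():
    s=monitor.observe();print('t',round(s['clock'],2),'pos',np.round(s['position'],4),'w',round(s['width'],3),'F',np.round(s['force'],1),'yaw x-axis',np.round(R.from_rotvec(s['ee_rot']).as_matrix()[:,0],3))
E
python3 - <<'E'
from h import *
for n in('top','scene'):
    im,c=grab(n); print(n,'cam at',-c[1].T@c[2])
    cv2.imwrite(f'pics/{n}.raw.png',im[:,:,::-1])
    for th,z in(('token1',.006),('tube',.068),('timer_dial',.029),('timer_grip',.051),('board',.018),('bottle1',.238),('tumbler',0),('highlighter',.01)):
        for o in outline_of(n,th):
            if o['p']<.3: continue
            m=o['mask'];u=cen(m);print(th,round(o['p'],2),np.round(u),o['rect'],'z',z,np.round(back(c,u,z)[0],4),np.median(im[m],axis=0))
            if th=='board' :
                r=cv2.minAreaRect(np.argwhere(m)[:,::-1].astype(np.float32));b=back(c,cv2.boxPoints(r),.018)
                print('corners',np.round(b[:,:2],3).tolist(),'centre',b.mean(0),[np.linalg.norm(b[i]-b[i-1]) for i in(1,2)])
E
```

```text
top cam at [0.43278478 0.00438622 0.99216536]
token1 0.8 [475. 239.] [466.3, 230.5, 20.1, 13.1] z 0.006 [ 0.4448 -0.3801  0.006 ] [77. 75. 69.]
token1 0.74 [459. 291.] [452.5, 282.0, 15.6, 18.2] z 0.006 [ 0.3172 -0.3377  0.006 ] [152.  28.  26.]
token1 0.73 [397. 272.] [391.6, 266.0, 14.9, 14.6] z 0.006 [ 0.3613 -0.1876  0.006 ] [158.  32.  29.]
token1 0.72 [420. 172.] [399.2, 157.0, 37.5, 31.2] z 0.006 [ 0.6106 -0.2462  0.006 ] [101.  76.  59.]
token1 0.65 [409. 229.] [403.3, 221.2, 17.7, 13.8] z 0.006 [ 0.4661 -0.2165  0.006 ] [80.5 81.  76.5]
token1 0.6 [373. 228.] [364.0, 221.5, 18.5, 15.8] z 0.006 [ 0.469  -0.1292  0.006 ] [92. 90. 87.]
token1 0.54 [437. 271.] [430.9, 265.8, 13.8, 16.0] z 0.006 [ 0.3654 -0.2838  0.006 ] [ 30.  69. 142.]
token1 0.44 [444. 204.] [435.5, 194.0, 18.0, 18.0] z 0.006 [ 0.5295 -0.3044  0.006 ] [79.  78.  71.5]
tube 0.84 [420. 171.] [405.5, 151.4, 31.4, 33.9] z 0.068 [ 0.6001 -0.231   0.068 ] [101.  76.  59.]
timer_dial 0.67 [373. 227.] [365.9, 221.8, 16.3, 13.8] z 0.029 [ 0.469  -0.1255  0.029 ] [87. 85. 81.]
timer_dial 0.57 [344. 132.] [333.1, 121.8, 
[... 2089 characters left out ...]
ial 0.64 [290. 251.] [281.6, 241.2, 21.7, 20.3] z 0.029 [ 0.703  -0.0553  0.029 ] [139. 135. 129.]
timer_grip 0.76 [291. 252.] [280.7, 240.6, 22.2, 22.9] z 0.051 [ 0.7148 -0.0505  0.051 ] [139. 135. 129.]
bottle1 0.94 [458. 214.] [437.0, 179.8, 45.9, 63.5] z 0.238 [0.6533 0.3119 0.238 ] [42. 39. 29.]
bottle1 0.79 [384. 197.] [367.1, 162.8, 31.4, 65.2] z 0.238 [0.6368 0.1538 0.238 ] [42. 38. 28.]
bottle1 0.62 [347. 188.] [333.0, 151.4, 24.5, 67.9] z 0.238 [0.6299 0.0691 0.238 ] [43. 40. 29.]
tumbler 0.69 [340. 274.] [324.4, 257.1, 30.4, 36.0] z 0 [0.7268 0.0818 0.    ] [127. 118. 105.]
highlighter 0.86 [228. 251.] [205.0, 243.6, 46.6, 15.8] z 0.01 [ 0.7255 -0.2211  0.01  ] [ 52.   73.  124.5]
```

```bash
python3 - <<'E'
from h import *
t=cv2.imread('pics/top.raw.png');s=cv2.imread('pics/scene.raw.png')
f=lambda im,x,y,w,h,W,H:cv2.resize(im[y:y+h,x:x+w],(W,H),interpolation=cv2.INTER_CUBIC)
a=np.hstack([f(s,320,145,160,120,480,360),np.vstack([f(t,325,110,80,45,320,180),f(t,395,145,80,45,320,180)])])
b=np.hstack([f(t,355,190,140,50,560,200),f(t,360,255,120,100,240,200)])
cv2.imwrite('pics/crop1.png',np.vstack([a,b]))
# corks
for n,im in(('top',t),('scene',s)):
    _,c=grab(n);h=cv2.cvtColor(im,cv2.COLOR_BGR2HSV)
    m=cv2.inRange(h,(5,90,60),(16,220,255))
    for l in ([ (130,160,18,25),(228,172,20,22),(278,178,22,22)] if n=='top' else [(340,150,20,18),(383,158,20,20),(465,178,20,18)]):
        x,y,w,hh=l;k=np.zeros_like(m);k[y:y+hh,x:x+w]=m[y:y+hh,x:x+w];u=cen(k);print(n,np.round(u,1),(k>0).sum(),np.round(back(c,u,.236)[0],4))
E
```

```text
top [140.  171.8] 161 [0.5621 0.3474 0.236 ]
top [237.  179.6] 287 [0.5493 0.162  0.236 ]
top [287.3 185.7] 317 [0.5387 0.0658 0.236 ]
scene [350.2 158.3] 113 [0.5388 0.0637 0.236 ]
scene [391.4 166.9] 110 [0.5467 0.1618 0.236 ]
scene [473.7 185.9] 127 [0.5666 0.3485 0.236 ]
```

View pics/crop1.png

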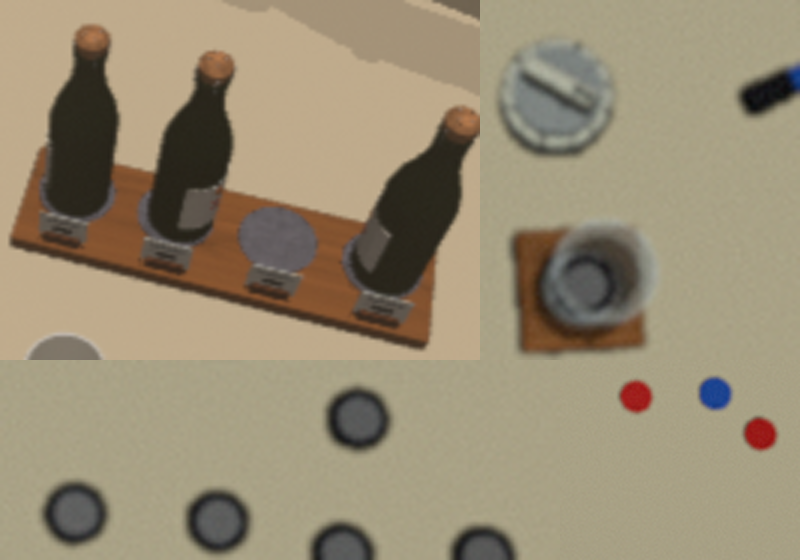

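Request:
move_arm(
  series=[
    [1.3,-3.6,0.7,0,0,0],
    [1.3,-3.6,0.7,0,0,5.8],
    [1.3,-3.6,0.7,0,0,5.8],
    [1.3,-3.6,0.7,0,0,5.8],
    [1.3,-3.6,0.7,0,0,5.8],
    [1.3,-3.6,0.7,0,0,0],
    [1.3,-3.6,0.7,0,0,0],
    [1.3,-3.6,0.6,0,0,0],
  ],
)

```text
clock: 1.95
position: [0.3494, 0.2855, 0.3013]
ee_rot: [-0.003, 3.141, 0.001]
force: [0.7, 0.5, 0.3]
width: 0.996
```

Request:
move_arm(
  series=[
    [1.2,-3.6,0,0,-6,0],
    [1.2,-3.6,0,0,-6,0],
    [1.2,-3.6,0,0,-6,0],
    [1.2,-3.6,0,0,-6,0],
    [1.2,-3.6,0,0,-6,0],
    [1.1,-3.6,0,0,0,0],
    [0,0,0,0,0,0],
    [0,0,0,0,0,0],
  ],
)

```text
clock: 2.75
position: [0.4201, 0.0706, 0.3012]
ee_rot: [0.0, 2.617, 0.001]
force: [-0.3, -0.2, 0.8]
width: 0.996
```

```bash
python3 - <<'E'
from h import *
st();print(monitor.observe()['joints'])
im,c=grab('wrist');cv2.imwrite('pics/w1.png',im[:,:,::-1]);print('cam',-c[1].T@c[2])
for z in(.018,.238):print(proj(c,[[.539,.065,z],[.548,.162,z],[.564,.348,z]]).round())
E
```

```text
t 2.75 pos [0.4201 0.0706 0.3012] w 0.996 F [-0.3 -0.2  0.8] yaw x-axis [-0.866  0.    -0.501]
[-0.72186965 -0.24962762  0.17792101  2.32083615  0.50448045  0.66610843
  0.6939567 ]
cam [0.28140462 0.07066069 0.38069056]
[[318. 134.]
 [386. 139.]
 [511. 148.]]
[[316. 274.]
 [419. 279.]
 [604. 287.]]
```

View pics/w1.png

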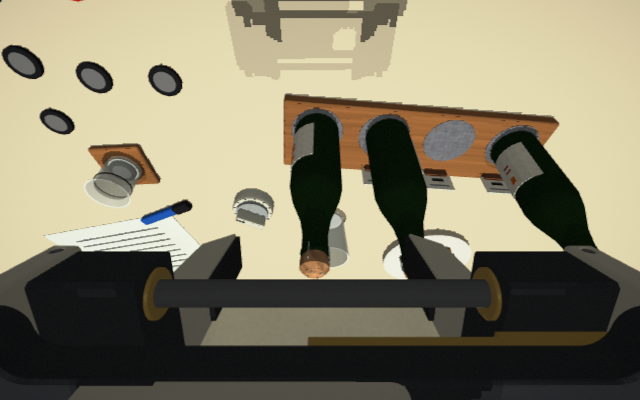

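```bash
cat >> h.py <<'E'
def unwrap(im,c,bx,by,step=10):
    "brightness round the bottle at label height, by world azimuth (deg); only where it faces the camera"
    o=-c[1].T@c[2];g=im.astype(float).mean(2);out={}
    for a in range(-180,180,step):
        n=np.array([np.cos(np.radians(a)),np.sin(np.radians(a)),0])
        P=np.array([[bx,by,z] for z in np.arange(.062,.087,.004)])+.0305*n
        v=o-P[3];cosv=v@n/np.linalg.norm(v)
        if cosv<.12: continue
        uv=proj(c,P).astype(np.float32)
        out[a]=int(np.median(cv2.remap(g.astype(np.float32),uv[:,0],uv[:,1],cv2.INTER_LINEAR)))
    return out
E
python3 - <<'E'
from h import *
B={1:(.539,.065),2:(.5475,.162),4:(.564,.348)}
im=cv2.imread('pics/scene.raw.png');c=grab('scene')[1]
iw=cv2.imread('pics/w1.png');cw=grab('wrist')[1]
for k,b in B.items():
    print(k,'scene',unwrap(im,c,*b));print(k,'wrist',unwrap(iw,cw,*b))
E
```

```text
1 scene {-70: 71, -60: 58, -50: 41, -40: 36, -30: 35, -20: 35, -10: 35, 0: 35, 10: 35, 20: 35, 30: 35, 40: 34, 50: 34, 60: 39, 70: 59}
1 wrist {-180: 8, -170: 102, -160: 107, -150: 106, -140: 104, -130: 103, -120: 97, -110: 88, 110: 42, 120: 7, 130: 8, 140: 8, 150: 8, 160: 7, 170: 8}
2 scene {-80: 54, -70: 43, -60: 33, -50: 33, -40: 33, -30: 32, -20: 33, -10: 39, 0: 81, 10: 85, 20: 85, 30: 84, 40: 82, 50: 76, 60: 74}
2 wrist {-180: 8, -170: 8, -160: 8, -150: 8, -140: 8, -130: 8, -120: 8, -110: 7, -100: 66, -90: 73, 130: 7, 140: 8, 150: 8, 160: 8, 170: 8}
4 scene {-90: 73, -80: 72, -70: 74, -60: 76, -50: 79, -40: 77, -30: 41, -20: 35, -10: 35, 0: 34, 10: 35, 20: 35, 30: 35, 40: 36, 50: 43}
4 wrist {-180: 7, -170: 7, -160: 103, -150: 102, -140: 98, -130: 96, -120: 92, -110: 83, -100: 82, -90: 86, -80: 88, -70: 69, -60: 84, 150: 8, 160: 8, 170: 8}
```

Request:
move_arm(
  series=[
    [1.8,1.3,0,0,6,0],
    [1.8,1.3,0,0,6,0],
    [1.8,1.3,0,0,6,0],
    [1.8,1.3,0,0,6,0],
    [1.8,1.3,0,0,6,0],
    [1.9,1.3,0,0,0,-7],
    [1.9,1.3,0,0,0,-7],
    [0,0,0,0,0,-6],
  ],
  grip=0.7,
)

```text
clock: 3.7
position: [0.5498, 0.1656, 0.2992]
ee_rot: [-0.544, -3.094, 0.002]
force: [0.1, -0.4, -0.8]
width: 0.702
```

```bash
python3 - <<'E'
from h import *
st();print(monitor.observe()['joints'].round(2))
im,c=grab('wrist');cv2.imwrite('pics/w2.png',im[:,:,::-1])
print(proj(c,[[.548,.162,.238],[.539,.065,.238]]).round(1))
h=cv2.cvtColor(im,cv2.COLOR_RGB2HSV);m=cv2.inRange(h,(5,90,60),(16,220,255))
n,l,s,ce=cv2.connectedComponentsWithStats(m)
for i in range(1,n):
    if s[i,4]>150:print(s[i],ce[i].round(1),back(c,ce[i],.238).round(4))
E
```

```text
t 3.7 pos [0.5498 0.1656 0.2992] w 0.702 F [ 0.1 -0.4 -0.8] yaw x-axis [-0.94   0.341  0.   ]
[-0.78  0.33  0.53  1.65 -0.18  1.21  1.02]
[[316.3 222.8]
 [185.3 254.8]]
[  209    84   283   150 10544] [356.7 160.4] [[0.516  0.2018 0.238 ]]
[ 560  128   55   43 1732] [587.5 148.4] [[0.5593 0.3437 0.238 ]]
[164 227  42  25 830] [184.7 240.3] [[0.5287 0.0699 0.238 ]]
[ 85 255  22  17 247] [ 95.1 263.2] [[5.228e-01 4.000e-04 2.380e-01]]
```

Request:
move_arm(
  series=[
    [-0.2,-0.3,-2,0,0,0],
    [0,0,-2.5,0,0,0],
    [0,0,-2.2,0,0,0],
    [0,0,-2,0,0,0],
    [0,0,0,0,0,0],
  ],
)

```text
clock: 4.25
position: [0.5441, 0.1595, 0.2111]
ee_rot: [-0.537, -3.091, 0.004]
force: [-0.2, 0.8, -0.4]
width: 0.698
```

Request:
move_arm(
  series=[
    [0,0,0,0,0,0],
    [0,0,0,0,0,0],
    [0,0,0,0,0,0],
    [0,0,0,0,0,0],
    [0,0,0,0,0,0],
  ],
  grip=0.1,
  force=20,
)

```text
clock: 4.75
position: [0.5463, 0.1591, 0.2143]
ee_rot: [0.542, 3.094, 0.001]
force: [0.6, 0.0, 0.5]
width: 0.315
```

Request:
move_arm(
  series=[
    [0,0,0,0,0,-7.5],
    [0,0,0,0,0,-7.5],
    [0,0,0,0,0,-7.5],
    [0,0,0,0,0,-7.5],
    [0,0,0,0,0,-7.5],
    [0,0,0,0,0,-7.5],
    [0,0,0,0,0,-7.5],
    [0,0,0,0,0,-7.5],
  ],
)

```text
clock: 5.55
position: [0.5458, 0.1589, 0.2141]
ee_rot: [-2.023, -2.403, 0.0]
force: [-1.2, -0.6, 1.5]
width: 0.305
```

Request:
move_arm(
  series=[
    [0,0,0,0,0,0],
    [0,0,0,0,0,0],
  ],
)

```text
clock: 5.75
position: [0.5461, 0.159, 0.2141]
ee_rot: [2.012, 2.412, 0.0]
force: [-1.2, -0.7, 3.7]
width: 0.299
```

Request:
move_arm(
  series=[
    [0,0,0,0,0,0],
    [0,0,0,0,0,0],
    [0,0,0,0,0,0],
    [0,0,4.5,0,0,0],
    [0,0,4.5,0,0,0],
    [0,0,0,0,0,0],
  ],
  grip=0.7,
)

```text
clock: 6.35
position: [0.5489, 0.1587, 0.3092]
ee_rot: [2.014, 2.405, 0.012]
force: [1.6, -0.1, 0.0]
width: 0.695
```

```bash
python3 - <<'E'
from h import *
st();print(monitor.observe()['joints'].round(2))
im,c=grab('scene');cv2.imwrite('pics/s2.png',im[:,:,::-1])
print(unwrap(im,c,.547,.161,5)); print(unwrap(im,c,.544,.1586,5))
E
```

```text
t 6.35 pos [0.5489 0.1587 0.3092] w 0.695 F [ 1.6 -0.1  0. ] yaw x-axis [-0.176  0.984  0.002]
[-0.97  0.36  0.83  1.67 -0.28  1.23  0.1 ]
{-80: 43, -75: 43, -70: 44, -65: 48, -60: 59, -55: 69, -50: 75, -45: 78, -40: 79, -35: 80, -30: 80, -25: 80, -20: 81, -15: 81, -10: 77, -5: 73, 0: 72, 5: 72, 10: 79, 15: 82, 20: 83, 25: 83, 30: 83, 35: 82, 40: 82, 45: 81, 50: 80, 55: 79, 60: 74, 65: 69, 70: 63}
{-80: 45, -75: 45, -70: 45, -65: 43, -60: 43, -55: 50, -50: 64, -45: 73, -40: 77, -35: 79, -30: 80, -25: 80, -20: 80, -15: 81, -10: 81, -5: 75, 0: 69, 5: 68, 10: 70, 15: 78, 20: 82, 25: 83, 30: 83, 35: 83, 40: 82, 45: 82, 50: 82, 55: 81, 60: 81, 65: 80, 70: 79}
```

```bash
python3 - <<'E'
from h import *
im=cv2.imread('pics/s2.png');c=grab('scene')[1]
cv2.imwrite('pics/c2.png',np.hstack([cv2.resize(im[155:245,360:420],(480,600)[::1] if 0 else (400,600),interpolation=cv2.INTER_CUBIC)]))
print(proj(c,[[.547,.161,z] for z in(.018,.074,.238)]).round(1))
h=cv2.cvtColor(im,cv2.COLOR_BGR2HSV);m=cv2.inRange(h,(5,90,60),(16,220,255));k=np.zeros_like(m);k[158:178,383:403]=m[158:178,383:403];print('cork',cen(k),back(c,cen(k),.236))
for b in((.545,.1575),(.547,.160),(.5475,.1625)):print(b,proj(c,[[*b,.238]]).round(1),[ (np.radians(a),) and tuple(proj(c,[[b[0]+.0305*np.cos(np.radians(a)),b[1]+.0305*np.sin(np.radians(a)),.074]])[0].round(1)) for a in(-70,80)])
g=im.mean(2).astype(int);print(g[204,360:410]);print(g[200,360:410])
E
```

```text
[[379.1 217.6]
 [381.8 206.2]
 [391.2 166.4]]
cork [391.38613861 168.31683168] [[0.55099285 0.16210457 0.236     ]]
(0.545, 0.1575) [[389.8 165.5]] [(np.float64(369.4), np.float64(206.9)), (np.float64(391.6), np.float64(208.8))]
(0.547, 0.16) [[390.8 166.3]] [(np.float64(370.3), np.float64(207.6)), (np.float64(392.5), np.float64(209.6))]
(0.5475, 0.1625) [[391.8 166.7]] [(np.float64(371.2), np.float64(207.9)), (np.float64(393.4), np.float64(209.9))]
[ 55  46  45  46  45  45  44  46  46  45  46  41  50  70  76  51  35  30
  30  30  30  30  30  29  29  31  30  30  30  29  31  30  30  31  37  83
 154 171 172 173 173 173 173 174 174 173 173 173 173 173]
[ 63  55  59  65  71  73  75  75  74  76  75  73  51  34  31  30  29  30
  30  30  31  31  30  31  31  29  29  29  28  30  30  30  30  30  30  36
  78 154 171 173 173 173 173 173 173 173 174 173 173 173]
```

View pics/c2.png

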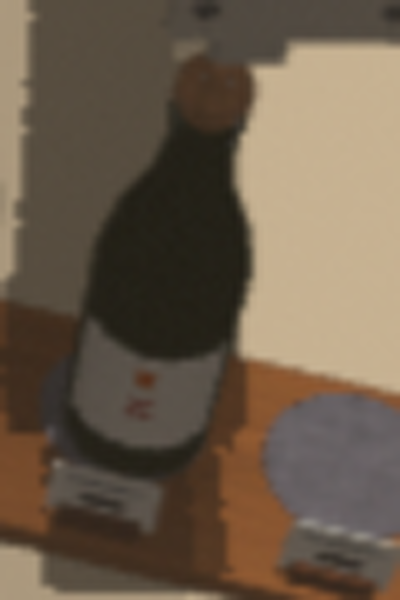

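```bash
python3 - <<'E'
from h import *
c=grab('scene')[1]
im=cv2.imread('pics/s2.png').astype(int)
r=im[:,:,2]-im[:,:,0]; k=r[205:222,372:392]; print(k)
for b in((.547,.1605),(.546,.159)):
  for a in(-15,-5,5,15):
    A=np.radians(a);print(b,a,[tuple(proj(c,[[b[0]+.0305*np.cos(A),b[1]+.0305*np.sin(A),z]])[0].round(1)) for z in(.070,.076,.085)])
E
```

```text
[[15 15 16 14 12 12 12 12 12 13 12 13 12 12 12 12 13 13 13 13]
 [14 15 16 16 15 14 13 13 12 12 12 12 11 12 14 12 12 11 11 12]
 [15 15 15 16 15 15 14 13 12 12 13 13 12 12 11 12 11 12 12 12]
 [16 16 15 15 16 16 16 15 14 12 13 12 12 13 12 13 12 13 13 14]
 [15 15 15 15 15 16 15 16 16 17 17 16 15 15 14 15 15 15 16 16]
 [14 15 15 15 16 15 16 17 26 29 21 19 16 16 15 16 16 15 15 16]
 [15 15 16 16 16 15 16 17 36 50 48 30 19 15 16 15 16 16 16 15]
 [16 16 15 15 16 15 16 17 35 50 48 24 17 16 16 16 17 16 17 16]
 [16 15 15 15 15 16 15 17 18 26 28 20 16 16 16 16 16 16 15 15]
 [16 15 16 16 15 17 17 20 19 19 19 18 16 16 15 16 16 17 16 15]
 [16 16 16 15 16 17 17 24 29 29 28 19 16 15 16 16 16 15 15 15]
 [15 16 16 16 17 16 20 30 27 26 21 18 16 16 16 16 17 15 15 16]
 [13 15 15 15 16 16 17 22 24 28 24 18 17 16 16 16 16 16 16 19]
 [13 14 16 15 16 16 17 17 17 18 17 16 16 16 17 16 16 15 16 28]
 [12 11 13 15 16 16 16 17 17 16 17 17 16 16 16 15 15 16 14 33]
 [12 13 11 13 15 15 16 16 16 16 16 16 17 17 16 15 13 12 16 39]
 [11 12 12 12 11 12 14 16 16 16 16 16 15 16 14 13 13 12 20 41]]
(0.547, 0.1605) -15 [(np.flo
[... 387 characters left out ...]
4))]
(0.547, 0.1605) 15 [(np.float64(383.2), np.float64(216.6)), (np.float64(383.6), np.float64(215.4)), (np.float64(384.0), np.float64(213.5))]
(0.546, 0.159) -15 [(np.float64(376.8), np.float64(215.2)), (np.float64(377.0), np.float64(214.0)), (np.float64(377.5), np.float64(212.1))]
(0.546, 0.159) -5 [(np.float64(378.7), np.float64(215.8)), (np.float64(379.0), np.float64(214.6)), (np.float64(379.4), np.float64(212.7))]
(0.546, 0.159) 5 [(np.float64(380.7), np.float64(216.2)), (np.float64(381.0), np.float64(214.9)), (np.float64(381.5), np.float64(213.0))]
(0.546, 0.159) 15 [(np.float64(382.7), np.float64(216.2)), (np.float64(383.0), np.float64(214.9)), (np.float64(383.5), np.float64(213.1))]
```

Request:
move_arm(
  series=[
    [0,0,-4.5,0,0,0],
    [0,0,-4.5,0,0,0],
    [0,0,0,0,0,0],
  ],
)

```text
clock: 6.8
position: [0.5416, 0.1585, 0.2078]
ee_rot: [-2.013, -2.405, 0.016]
force: [-0.8, 0.1, 0.1]
width: 0.698
```

Request:
move_arm(
  series=[
    [0,0,0,0,0,0],
    [0,0,0,0,0,0],
    [0,0,0,0,0,0],
    [0,0,0,0,0,0],
    [0,0,0,0,0,-4],
    [0,0,0,0,0,-3.5],
    [0,0,0,0,0,0],
    [0,0,0,0,0,0],
  ],
  grip=0.1,
)

```text
clock: 7.6
position: [0.5465, 0.1594, 0.2147]
ee_rot: [2.167, 2.274, 0.003]
force: [-1.7, 0.9, 5.9]
width: 0.302
```

Request:
move_arm(
  series=[
    [0,0,0,0,0,0],
    [0,0,0,0,0,0],
    [0,0,0,0,0,0],
    [0,0,4.5,0,0,0],
    [0,0,4.5,0,0,0],
    [0,0,0,0,0,-8.5],
    [0,0,0,0,0,-8.5],
    [0,0,0,0,0,-8.5],
  ],
  grip=0.7,
)

```text
clock: 8.4
position: [0.5461, 0.1589, 0.3041]
ee_rot: [-2.623, -1.729, -0.001]
force: [0.3, 0.3, 0.6]
width: 0.698
```

Request:
move_arm(
  series=[
    [-0.2,-3.2,0,0,0,-8.5],
    [-0.3,-3.2,0,0,0,-8.5],
    [-0.3,-3.1,0,0,0,0],
    [0,0,0,0,0,0],
    [0,0,0,0,0,0],
  ],
)

```text
clock: 8.9
position: [0.5379, 0.0634, 0.3038]
ee_rot: [-2.846, -1.329, -0.0]
force: [-1.4, 0.4, 0.3]
width: 0.699
```

```bash
python3 - <<'E'
from h import *
st();print(monitor.observe()['joints'].round(2))
im,c=grab('top')
h=cv2.cvtColor(im,cv2.COLOR_RGB2HSV)
im,c=grab('scene');cv2.imwrite('pics/s3.png',im[:,:,::-1])
print(unwrap(im,c,.547,.1605,5))
im=im.astype(int);r=(im[:,:,0]-im[:,:,2])[205:220,374:388];print(r)
E
```

```text
t 8.9 pos [0.5379 0.0634 0.3038] w 0.699 F [-1.4  0.4  0.3] yaw x-axis [0.642 0.767 0.   ]
[-1.    0.38  1.09  1.75 -0.36  1.24 -0.51]
{-80: 79, -75: 75, -70: 69, -65: 63, -60: 66, -55: 70, -50: 74, -45: 78, -40: 80, -35: 81, -30: 81, -25: 82, -20: 84, -15: 84, -10: 80, -5: 74, 0: 72, 5: 78, 10: 84, 15: 86, 20: 86, 25: 86, 30: 86, 35: 86, 40: 85, 45: 85, 50: 84, 55: 82, 60: 79, 65: 74, 70: 69}
[[15 16 14 11 13 13 12 12 12 12 13 13 13 11]
 [15 16 20 16 13 12 12 12 13 13 13 13 12 13]
 [15 16 17 18 16 13 13 12 12 12 12 13 13 13]
 [16 16 15 16 16 19 18 15 12 12 12 14 13 12]
 [15 16 16 17 18 17 19 15 14 16 19 16 15 14]
 [16 16 16 16 16 18 25 22 18 17 17 16 16 16]
 [16 16 16 15 16 19 39 58 42 22 17 17 16 16]
 [16 17 16 16 17 26 42 52 46 23 18 16 16 16]
 [16 16 17 17 17 18 26 30 29 20 17 16 17 16]
 [16 16 15 17 18 21 20 22 19 16 16 17 17 17]
 [17 17 17 16 18 28 32 43 24 17 17 17 16 15]
 [16 16 16 19 28 27 22 24 20 16 16 17 16 16]
 [16 17 16 17 18 23 27 24 18 16 16 17 16 16]
 [16 17 16 17 17 16 17 17 17 16 16 16 16 17]
 [14 16 16 16 17 15 16 17 17 17 17 17 17 17]]
```

Request:
move_arm(
  series=[
    [0.1,0.1,-4.5,0,0,0],
    [0,0,-4.5,0,0,0],
    [0,0,0,0,0,0],
  ],
)

```text
clock: 9.3
position: [0.5358, 0.0666, 0.2092]
ee_rot: [-2.843, -1.333, 0.013]
force: [-1.2, 0.8, 0.5]
width: 0.703
```

Request:
move_arm(
  series=[
    [0,0,0,0,0,0],
    [0,0,0,0,0,0],
    [0,0,0,0,0,0],
    [0,0,0,0,0,0],
    [0,0,0,0,0,8],
    [0,0,0,0,0,8],
    [0,0,0,0,0,8],
    [0,0,0,0,0,8],
  ],
  grip=0.1,
)

```text
clock: 10.1
position: [0.5391, 0.0647, 0.2143]
ee_rot: [2.363, 2.07, 0.001]
force: [1.5, -0.8, -7.1]
width: 0.304
```

Request:
move_arm(
  series=[
    [0,0,0,0,0,8],
    [0,0,0,0,0,8],
    [0,0,0,0,0,8],
    [0,0,0,0,0,8],
    [0,0,0,0,0,8],
    [0,0,0,0,0,8],
    [0,0,0,0,0,8],
    [0,0,0,0,0,8],
  ],
)

```text
clock: 10.9
position: [0.5391, 0.0648, 0.2144]
ee_rot: [0.907, 3.007, 0.0]
force: [-1.2, -0.3, -0.6]
width: 0.306
```

Request:
move_arm(
  series=[
    [0,0,0,0,0,8],
    [0,0,0,0,0,8],
    [0,0,0,0,0,0],
    [0,0,0,0,0,0],
  ],
)

```text
clock: 11.3
position: [0.5393, 0.0651, 0.2143]
ee_rot: [0.494, 3.102, 0.001]
force: [0.1, 0.0, 0.9]
width: 0.3
```

```bash
python3 - <<'E'
from h import *
st();print(monitor.observe()['joints'].round(2))
im,c=grab('scene');cv2.imwrite('pics/s4.png',im[:,:,::-1])
print(unwrap(im,c,.539,.065,5))
im=im.astype(int);print(proj(c,[[.5695,.0605,.074]]));r=(im[:,:,0]-im[:,:,2])[194:218,332:352];print(r)
E
```

```text
t 11.3 pos [0.5393 0.0651 0.2143] w 0.3 F [0.1 0.  0.9] yaw x-axis [-0.95   0.311 -0.001]
[-0.59  0.35  0.49  1.85 -0.19  0.99  1.24]
{-70: 79, -65: 80, -60: 80, -55: 81, -50: 82, -45: 80, -40: 78, -35: 71, -30: 69, -25: 70, -20: 79, -15: 85, -10: 86, -5: 87, 0: 87, 5: 87, 10: 86, 15: 86, 20: 86, 25: 84, 30: 72, 35: 51, 40: 37, 45: 32, 50: 30, 55: 31, 60: 33, 65: 36, 70: 41, 75: 45}
[[343.32203004 207.07430485]]
[[24 27 26 17 13 13 14 12 13 13 13 12 12 13 11 12 11 11 13 13]
 [24 28 24 17 13 12 12 13 12 13 13 13 13 12 11 12 11 12 13 13]
 [25 30 24 17 13 12 12 12 11 13 13 12 12 13 11 12 12 12 12 12]
 [27 30 22 17 17 13 12 12 11 13 13 12 13 12 13 11 13 12 12 12]
 [28 31 21 17 20 15 12 13 12 12 12 13 12 13 11 13 12 13 13 13]
 [30 30 22 18 16 16 14 12 12 13 13 13 13 12 12 14 12 13 11 11]
 [31 30 22 18 17 18 18 17 13 12 13 12 12 12 14 12 13 12 13 12]
 [31 30 22 17 17 16 15 16 19 15 13 12 12 13 13 13 13 13 11 11]
 [31 27 18 15 17 16 17 26 24 18 14 17 15 14 14 13 13 13 13 14]
 [28 27 17 15 16 17 26 46 66 32 18 16 16 16 18 18 18 17 16 16]
 [32 25 18 16 16 18 27 45 57 34 20 17 16 16 17 15 16 16 17 16]
 [30 19 15 16 16 16 18 28 40 31 20 17 17 16 16 16 16 17 16 17]
 [30 18 16 16 16 16 21 20 19 17 17 16 17 17 16 17 16 17 16 16]
 [30 16 15 16 16 17 25 28 26 19 17 17 17 17 17 16 16 17 16 15]
 [29 15 13 15 16 17 22 21 29 30 21 18 16 17 16 17 17 16 16 14]
 [31 15 13 15 16 16 21 25 25 20 17 17 16 17 17 17 16 16 16 13]
 [31 19 14 14 16 16 17 17 20 18 17 16 17 17 16 16 16 16 16 13]
 [31 24 15 13 16 15 16 17 17 17 17 16 16 16 16 16 17 17 17 13]
 [34 30 19 14 13 15 16 17 16 17 17 17 16 17 17 16 17 17 15 14]
 [47 38 27 16 13 13 15 16 16 17 18 17 17 16 17 17 17 16 17 13]
 [66 62 51 28 16 12 13 14 15 16 16 16 17 17 17 16 17 16 16 13]
 [66 52 52 36 19 12 13 13 12 14 15 16 17 16 17 16 16 12 13 13]
 [66 33 22 20 19 19 15 13 13 13 13 13 13 13 12 12 13 14 14 13]
 [66 31 18 16 17 17 17 18 18 19 15 14 13 13 13 12 13 13 12 13]]
```

Request:
move_arm(
  series=[
    [0,0,0,0,0,0],
    [0,0,0,0,0,0],
    [0,0,0,0,0,6],
    [0,0,0,0,0,6],
    [0,0,0,0,0,6],
    [0,0,0,0,0,6],
    [0,0,0,0,0,0],
    [0,0,0,0,0,0],
  ],
  grip=0.1,
  force=45,
)

```text
clock: 12.15
position: [0.5397, 0.0652, 0.2142]
ee_rot: [-0.162, 3.136, 0.001]
force: [1.2, 1.6, 5.8]
width: 0.297
```

```bash
cat >> h.py <<'E'
def logo(im,c,bx,by,z=.074):
    "azimuth (deg) of the printed mark: reddest column of the unwrapped label"
    A=np.arange(-70,75,1);r=(im[:,:,0].astype(np.float32)-im[:,:,2])
    w=[]
    for a in np.radians(A):
        P=np.array([[bx+.0305*np.cos(a),by+.0305*np.sin(a),zz] for zz in np.arange(.066,.094,.002)])
        uv=proj(c,P).astype(np.float32);w.append(cv2.remap(r,uv[:,0],uv[:,1],cv2.INTER_LINEAR).mean())
    w=np.array(w)
    k=np.convolve(w,np.ones(15)/15,'same');k[:12]=0;k[-12:]=0;i=k.argmax();q=np.clip(w[i-12:i+13]-np.median(w),0,None)
    return round((A[i-12:i+13]*q).sum()/q.sum(),1),round(k[i]-np.median(w),1)
E
python3 - <<'E'
from h import *
st()
im,c=grab('scene');cv2.imwrite('pics/s5.png',im[:,:,::-1])
print(unwrap(im,c,.539,.065,5))
print('b1',logo(im,c,.539,.065),logo(cv2.imread('pics/s4.png')[:,:,::-1],c,.539,.065))
for p in('s2','s3','s5'):print(p,[logo(cv2.imread(f'pics/{p}.png')[:,:,::-1],c,*b) for b in((.547,.1605),(.546,.159))])
E
```

```text
t 12.15 pos [0.5397 0.0652 0.2142] w 0.297 F [1.2 1.6 5.8] yaw x-axis [-0.995 -0.103 -0.001]
{-70: 55, -65: 61, -60: 70, -55: 74, -50: 78, -45: 80, -40: 83, -35: 83, -30: 84, -25: 84, -20: 85, -15: 85, -10: 83, -5: 77, 0: 69, 5: 72, 10: 81, 15: 86, 20: 87, 25: 86, 30: 86, 35: 85, 40: 85, 45: 84, 50: 82, 55: 80, 60: 71, 65: 62, 70: 53, 75: 47}
b1 (np.float64(0.5), np.float64(14.4)) (np.float64(-29.7), np.float64(15.7))
s2 [(np.float64(0.3), np.float64(11.2)), (np.float64(3.3), np.float64(12.3))]
s3 [(np.float64(-1.6), np.float64(12.3)), (np.float64(1.7), np.float64(13.6))]
s5 [(np.float64(-1.7), np.float64(12.3)), (np.float64(1.4), np.float64(13.4))]
```

Request:
move_arm(
  series=[
    [0,0,0,0,0,-3],
    [0,0,0,0,0,-3],
    [0,0,0,0,0,0],
    [0,0,0,0,0,0],
  ],
)

```text
clock: 12.6
position: [0.5395, 0.0653, 0.2142]
ee_rot: [0.002, 3.14, 0.001]
force: [0.2, 1.1, 6.7]
width: 0.293
```

Request:
move_arm(
  series=[
    [0,0,0,0,0,0],
    [0,0,0,0,0,0],
    [0,0,0,0,0,0],
    [0,0,4.5,0,0,0],
    [0,0,4.5,0,0,0],
    [0,0,0,0,0,-8],
    [0,0,0,0,0,-8],
    [0,0,0,0,0,-8],
  ],
  grip=0.7,
)

```text
clock: 13.4
position: [0.5388, 0.0648, 0.3038]
ee_rot: [-0.66, -3.071, -0.0]
force: [-0.7, 0.7, -0.2]
width: 0.696
```

Request:
move_arm(
  series=[
    [0.5,4.1,0,0,0,-8],
    [0.4,4.1,0,0,0,-8],
    [0.4,4,0,0,0,-8],
    [0.4,4,0,0,0,-8],
    [0.3,4,0,0,0,-8],
    [0.3,4,0,0,0,-8],
    [0.2,4,0,0,0,-8],
    [0,0,0,0,0,-8],
  ],
)

```text
clock: 14.2
position: [0.5617, 0.3545, 0.3018]
ee_rot: [-2.176, -2.263, 0.002]
force: [0.4, -0.4, -0.4]
width: 0.699
```

Request:
move_arm(
  series=[
    [0,0,0,0,0,-8],
    [0,0,0,0,0,0],
    [0,0,0,0,0,0],
  ],
)

```text
clock: 14.5
position: [0.5639, 0.3467, 0.3034]
ee_rot: [2.329, 2.108, -0.001]
force: [-0.1, 0.3, 0.8]
width: 0.7
```

```bash
python3 - <<'E'
from h import *
st();print(monitor.observe()['joints'].round(2))
im,c=grab('scene');cv2.imwrite('pics/s6.png',im[:,:,::-1])
print('b1',logo(im,c,.539,.065),logo(im,c,.539,.063))
h=cv2.cvtColor(im,cv2.COLOR_RGB2HSV);m=cv2.inRange(h,(5,90,60),(16,220,255))
for x,y in((340,150),(383,158)):
  k=np.zeros_like(m);k[y:y+20,x:x+20]=m[y:y+20,x:x+20];print(cen(k),back(c,cen(k),.236).round(4))
E
```

```text
t 14.5 pos [0.5639 0.3467 0.3034] w 0.7 F [-0.1  0.3  0.8] yaw x-axis [ 0.099  0.995 -0.001]
[-1.07  0.52  0.71  1.43 -0.34  1.32 -0.43]
b1 (np.float64(-5.9), np.float64(13.1)) (np.float64(-64.1), np.float64(13.8))
[350.41441441 161.85585586] [[0.5499 0.0657 0.236 ]]
[392.0625     168.20535714] [[0.5503 0.1636 0.236 ]]
```

Request:
move_arm(
  series=[
    [0,0.1,-4.5,0,0,0],
    [0,0,-4.5,0,0,0],
    [0,0,0,0,0,0],
  ],
)

```text
clock: 14.85
position: [0.5606, 0.3467, 0.2083]
ee_rot: [-2.329, -2.106, 0.015]
force: [-0.9, 0.1, -1.3]
width: 0.701
```

Request:
move_arm(
  series=[
    [0,0,0,0,0,0],
    [0,0,0,0,0,0],
    [0,0,0,0,0,0],
    [0,0,0,0,0,0],
    [0,0,0,0,0,0],
    [0,0,0,0,0,8],
    [0,0,0,0,0,8],
    [0,0,0,0,0,8],
  ],
  grip=0.1,
  force=45,
)

```text
clock: 15.65
position: [0.565, 0.3481, 0.2145]
ee_rot: [1.836, 2.547, 0.003]
force: [1.0, -0.1, 0.2]
width: 0.297
```

Request:
move_arm(
  series=[
    [0,0,0,0,0,8],
    [0,0,0,0,0,8],
    [0,0,0,0,0,8],
    [0,0,0,0,0,8],
    [0,0,0,0,0,8],
    [0,0,0,0,0,8],
    [0,0,0,0,0,8],
    [0,0,0,0,0,8],
  ],
)

```text
clock: 16.45
position: [0.5644, 0.3489, 0.2144]
ee_rot: [0.207, 3.134, 0.003]
force: [1.0, 2.1, -1.7]
width: 0.298
```

Request:
move_arm(
  series=[
    [0,0,0,0,0,7],
    [0,0,0,0,0,0],
    [0,0,0,0,0,0],
  ],
)

```text
clock: 16.75
position: [0.5642, 0.3487, 0.2144]
ee_rot: [0.029, 3.141, 0.003]
force: [-0.7, 1.7, 3.6]
width: 0.298
```

```bash
python3 - <<'E'
from h import *
st();print(monitor.observe()['joints'].round(2))
im,c=grab('scene');cv2.imwrite('pics/s7.png',im[:,:,::-1])
print('b4',[logo(im,c,*b) for b in((.564,.348),(.563,.346),(.565,.350))]);print(unwrap(im,c,.564,.348,5))
E
```

```text
t 16.75 pos [0.5642 0.3487 0.2144] w 0.298 F [-0.7  1.7  3.6] yaw x-axis [-1.     0.019 -0.001]
[-0.79  0.52  0.25  1.53 -0.14  1.11  1.04]
b4 [(np.float64(-0.1), np.float64(14.0)), (np.float64(4.5), np.float64(16.1)), (np.float64(62.8), np.float64(14.5))]
{-95: 40, -90: 35, -85: 33, -80: 32, -75: 31, -70: 38, -65: 54, -60: 73, -55: 80, -50: 81, -45: 82, -40: 84, -35: 84, -30: 84, -25: 85, -20: 86, -15: 86, -10: 84, -5: 77, 0: 78, 5: 82, 10: 88, 15: 91, 20: 92, 25: 92, 30: 92, 35: 91, 40: 88, 45: 86, 50: 84}
```

Request:
move_arm(
  series=[
    [0,0,0,0,0,-4],
    [0,0,0,0,0,0],
    [0,0,0,0,0,0],
  ],
)

```text
clock: 17.1
position: [0.5642, 0.3485, 0.2144]
ee_rot: [0.134, 3.138, 0.001]
force: [-0.3, 1.8, 5.7]
width: 0.297
```

Request:
move_arm(
  series=[
    [0,0,0,0,0,0],
    [0,0,0,0,0,0],
    [0,0,0,0,0,0],
    [0,0,4.5,0,0,0],
    [0,0,4.5,0,0,0],
    [1,-4,0,0,0,0],
    [1,-4,0,0,0,0],
    [1,-4,0,0,0,0],
  ],
  grip=0.7,
)

```text
clock: 17.9
position: [0.5942, 0.2264, 0.3038]
ee_rot: [0.133, 3.139, -0.001]
force: [0.1, -0.4, 0.6]
width: 0.701
```

Request:
move_arm(
  series=[
    [1,-4,0,0,0,0],
    [1,-4,0,0,0,0],
    [1,-4,0,0,0,0],
    [1,-4,0,0,0,0],
    [1,-4,0,0,0,0],
    [1,-4,0,0,0,0],
    [0.6,-4,0,0,0,0],
    [0,0,0,0,0,0],
  ],
)

```text
clock: 18.7
position: [0.6595, -0.0609, 0.3036]
ee_rot: [-0.149, -3.138, 0.008]
force: [-0.6, -0.1, -0.6]
width: 0.701
```

```bash
python3 - <<'E'
from h import *
st();print(monitor.observe()['joints'].round(2))
im,c=grab('scene');cv2.imwrite('pics/s8.png',im[:,:,::-1])
print('b4',logo(im,c,.5635,.348));print(unwrap(im,c,.5635,.348,5))
im,c=grab('wrist');cv2.imwrite('pics/w3.png',im[:,:,::-1])
for th,z in(('timer_dial',.03),('timer_grip',.051),('tube',.068)):
  for o in outline_of('wrist',th):
    if o['p']>.4:print(th,o['p'],cen(o['mask']).round(),back(c,cen(o['mask']),z).round(4))
print(proj(c,[[.70,-.053,.04],[.6,-.235,.03]]))
E
```

```text
t 18.7 pos [ 0.6595 -0.0609  0.3036] w 0.701 F [-0.6 -0.1 -0.6] yaw x-axis [-0.995  0.095  0.   ]
[-0.23  0.47  0.38  1.41 -0.17  1.29  1.63]
b4 (np.float64(62.3), np.float64(14.6))
{-95: 63, -90: 54, -85: 47, -80: 41, -75: 42, -70: 51, -65: 69, -60: 81, -55: 85, -50: 86, -45: 88, -40: 89, -35: 90, -30: 90, -25: 92, -20: 93, -15: 90, -10: 82, -5: 78, 0: 81, 5: 88, 10: 93, 15: 95, 20: 95, 25: 95, 30: 94, 35: 94, 40: 93, 45: 93, 50: 93}
timer_dial 0.71 [327. 194.] [[ 0.7013 -0.055   0.03  ]]
timer_grip 0.71 [327. 194.] [[ 0.6952 -0.0548  0.051 ]]
tube 0.98 [178. 139.] [[ 0.6048 -0.2253  0.068 ]]
tube 0.5 [434. 226.] [[0.7458 0.0807 0.068 ]]
[[328.09563774 195.33036715]
 [183.10242717 132.53537482]]
```

View pics/w3.png

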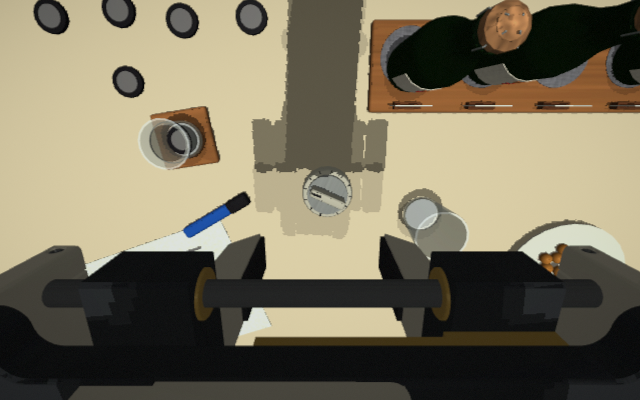

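```bash
python3 - <<'E'
from h import *
w=cv2.imread('pics/w3.png')
a=cv2.resize(w[162:227,292:362],(420,390),interpolation=cv2.INTER_CUBIC)
b=cv2.resize(w[100:170,135:225],(380,390)[0:2],interpolation=cv2.INTER_CUBIC)
cv2.imwrite('pics/c3.png',np.hstack([a,b]))
E
```

```text
(no output)
```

View pics/c3.png

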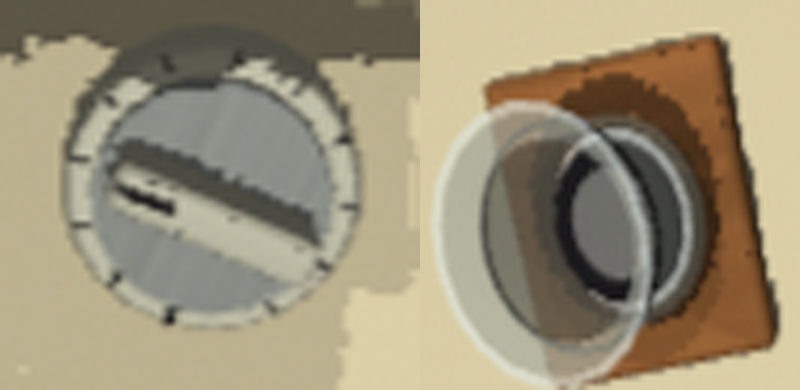

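```bash
python3 - <<'E'
from h import *
im,c=grab('wrist')
f=lambda x,y:(292+x/6,162+y/6)
for nm,z,p in(('line',.051,[(118,190),(170,208)]),('bar far end',.051,[(322,250),(300,282)]),('bar near end',.051,[(112,178),(118,200)]),('tick',.028,[(168,318)])):
    b=back(c,[f(*q) for q in p],z)[:,:2];print(nm,b.round(4).tolist())
    C=np.array([.7025,-.0547]);
    v=(b[1]-b[0]) if nm=='line' else b.mean(0)-C; print('  az',np.degrees(np.arctan2(v[1],v[0])).round(1),b.mean(0).round(4))
E
```

```text
line [[0.693, -0.0666], [0.698, -0.0556]]
  az 65.3 [ 0.6955 -0.0611]
bar far end [[0.7106, -0.0228], [0.7177, -0.0282]]
  az 68.3 [ 0.7141 -0.0255]
bar near end [[0.6901, -0.0677], [0.6953, -0.0668]]
  az -128.0 [ 0.6927 -0.0673]
tick [[0.7322, -0.0591]]
  az -8.4 [ 0.7322 -0.0591]
```

```bash
python3 - <<'E'
from h import *
st();im,c=grab('wrist');cv2.imwrite('pics/w4.png',im[:,:,::-1]);st()
for th,z in(('timer_dial',.026),('tube',.040)):
  for o in outline_of('wrist',th)[:1]:
    m=o['mask'];u=cen(m);print(th,o['p'],u.round(1),o['rect'],back(c,u,z).round(4))
    if th=='timer_dial':
      x,y=int(u[0])-35,int(u[1])-33;print('origin',x,y)
      a=cv2.resize(im[y:y+66,x:x+70,::-1],(770,726//1)[:2],interpolation=cv2.INTER_CUBIC)
      cv2.imwrite('pics/c4.png',a[:600] if 0 else cv2.resize(im[y:y+66,x:x+70,::-1],(630,594),interpolation=cv2.INTER_CUBIC))
E
```

```text
t 19.0 pos [ 0.66   -0.0501  0.3036] w 0.697 F [-0.8  0.1 -0.1] yaw x-axis [-0.997  0.083  0.   ]
t 19.05 pos [ 0.66   -0.0503  0.3037] w 0.702 F [0.6 0.  0. ] yaw x-axis [-0.997  0.083  0.   ]
timer_dial 0.91 [321.2 194.3] [302.3, 175.8, 39.0, 40.1] [[ 0.7023 -0.0548  0.026 ]]
origin 286 161
tube 0.79 [172.5 137.7] [130.6, 106.3, 85.4, 64.1] [[ 0.6068 -0.2384  0.04  ]]
```

View pics/c4.png

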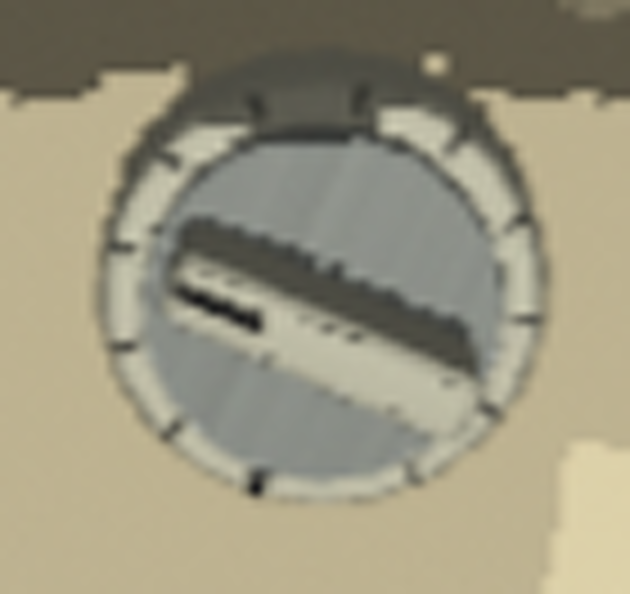

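```bash
python3 - <<'E'
from h import *
im,c=grab('wrist')
f=lambda x,y:(286+x/9,161+y/9)
C=np.array([.7023,-.0548])
for nm,z,p in(('line',.051,[(178,290),(260,325)]),('far',.051,[(475,385),(445,435)]),('near',.051,[(178,262),(172,305)]),('tick',.027,[(256,482)]),('ring',.027,[(125,245),(520,222),(535,320),(122,345),(410,475),(172,432),(490,410)])):
    b=back(c,[f(*q) for q in p],z)[:,:2];print(nm,b.round(4).tolist())
    v=(b[0]-b[1]) if nm=='line' else b.mean(0)-C; print('  az',np.degrees(np.arctan2(v[1],v[0])).round(1),b.mean(0).round(4))
    if nm=='ring':
        (x,y),r=cv2.minEnclosingCircle(np.vstack([b,back(c,[f(256,482)],.027)[:,:2]]).astype(np.float32));print('circle',x,y,r)
        s=np.linalg.lstsq(np.c_[2*b,np.ones(len(b))],(b**2).sum(1),rcond=None)[0];print('lsq',s[:2],np.sqrt(s[2]+s[0]**2+s[1]**2))
E
```

```text
line [[0.692, -0.0751], [0.6984, -0.0636]]
  az -118.9 [ 0.6952 -0.0694]
far [[0.7103, -0.0327], [0.7177, -0.0377]]
  az 59.1 [ 0.714  -0.0352]
near [[0.6878, -0.0747], [0.6942, -0.0762]]
  az -118.7 [ 0.691  -0.0754]
tick [[0.7315, -0.0678]]
  az -24.0 [ 0.7315 -0.0678]
ring [[0.691, -0.0845], [0.6924, -0.0233], [0.7084, -0.022], [0.707, -0.0866], [0.7324, -0.0433], [0.722, -0.0803], [0.7226, -0.0299]]
  az 12.9 [ 0.7108 -0.0528]
circle 0.703230619430542 -0.05420335754752159 0.0327492281794548
lsq [ 0.70198506 -0.05433811] 0.03247393258808774
```

Request:
move_arm(
  series=[
    [0.6,-0.1,-2,0,0,-8.2],
    [0.6,-0.1,-2,0,0,-8.2],
    [0.6,-0.1,-2,0,0,-8.2],
    [0.6,-0.1,-2,0,0,-8.2],
    [0.6,0,-2,0,0,-8.2],
    [0.6,0,-2,0,0,-8.2],
    [0.6,0,-2,0,0,-8.2],
    [0,0,-2,0,0,-8.2],
  ],
  grip=0.4,
)

```text
clock: 20.0
position: [0.7027, -0.0554, 0.1429]
ee_rot: [1.819, 2.561, 0.001]
force: [-0.0, 0.5, -0.8]
width: 0.403
```

Request:
move_arm(
  series=[
    [0,0,-1,0,0,-8.2],
    [0,0,-1,0,0,-8.2],
    [0,0,-1,0,0,-8.2],
    [0,0,-1,0,0,-8.2],
    [0,0,0,0,0,-8.2],
    [0,0,0,0,0,-8.2],
    [0,0,0,0,0,0],
    [0,0,0,0,0,0],
  ],
)

```text
clock: 20.8
position: [0.7021, -0.0556, 0.1037]
ee_rot: [2.712, 1.585, -0.0]
force: [-0.8, 0.6, -0.2]
width: 0.399
```

```bash
python3 - <<'E'
from h import *
st()
E
```

```text
t 20.8 pos [ 0.7021 -0.0556  0.1037] w 0.399 F [-0.8  0.6 -0.2] yaw x-axis [ 0.491  0.871 -0.   ]
```

Request:
move_arm(
  series=[
    [0,0.1,-2,0,0,0],
    [0,0,-2,0,0,0],
    [0,0,-1.1,0,0,0],
    [0,0,0,0,0,0],
  ],
)

```text
clock: 21.2
position: [0.701, -0.0547, 0.0513]
ee_rot: [-2.713, -1.58, 0.003]
force: [-1.2, -0.1, 0.4]
width: 0.399
```

Request:
move_arm(
  series=[
    [0,0,0,0,0,0],
    [0,0,0,0,0,0],
    [0,0,0,0,0,0],
    [0,0,0,0,0,0],
    [0,0,0,0,0,0],
  ],
  grip=0,
  force=15,
)

```text
clock: 21.7
position: [0.7021, -0.0549, 0.0535]
ee_rot: [-2.716, -1.579, -0.001]
force: [-2.4, 0.6, 6.5]
width: 0.129
```

Request:
move_arm(
  series=[
    [0,0,0,0,0,7],
    [0,0,0,0,0,7],
    [0,0,0,0,0,7],
    [0,0,0,0,0,7],
    [0,0,0,0,0,7],
    [0,0,0,0,0,7],
    [0,0,0,0,0,7],
    [0,0,0,0,0,7],
  ],
)

```text
clock: 22.5
position: [0.7027, -0.0549, 0.0535]
ee_rot: [1.65, 2.672, 0.002]
force: [0.3, 1.3, 2.3]
width: 0.129
```

Request:
move_arm(
  series=[
    [0,0,0,0,0,7],
    [0,0,0,0,0,7],
    [0,0,0,0,0,7],
    [0,0,0,0,0,7],
    [0,0,0,0,0,4],
    [0,0,0,0,0,4],
    [0,0,0,0,0,2],
    [0,0,0,0,0,0],
  ],
)

```text
clock: 23.3
position: [0.703, -0.0546, 0.0535]
ee_rot: [0.697, 3.061, 0.002]
force: [2.3, 2.0, 4.4]
width: 0.128
```

```bash
python3 - <<'E'
from h import *
st();s=monitor.observe();print(s['ft_torque'],s['joint_efforts'].round(2),s['joints'].round(2))
E
```

```text
t 23.3 pos [ 0.703  -0.0546  0.0535] w 0.128 F [2.3 2.  4.4] yaw x-axis [-0.901  0.433 -0.002]
[ 0.47368858 -0.45207395 -0.01529937] [  2.03 -77.93   9.72 -22.52   0.96   0.57   0.57] [-0.2   0.76  0.33  1.56 -0.3   0.87  1.36]
```

Request:
move_arm(
  series=[
    [0,0,0,0,0,2],
    [0,0,0,0,0,2],
    [0,0,0,0,0,0],
    [0,0,0,0,0,0],
  ],
)

```text
clock: 23.7
position: [0.703, -0.0546, 0.0535]
ee_rot: [0.593, 3.083, 0.002]
force: [2.0, 2.7, 5.4]
width: 0.129
```

```bash
python3 - <<'E'
from h import *
st();s=monitor.observe();print(s['ft_torque'],s['joint_efforts'].round(2))
E
```

```text
t 23.7 pos [ 0.703  -0.0546  0.0535] w 0.129 F [2.  2.7 5.4] yaw x-axis [-0.929  0.371 -0.002]
[ 0.70615686 -0.5654556  -0.29313564] [  1.96 -77.17   9.47 -22.09   1.2    0.68   0.36]
```

Request:
move_arm(
  series=[
    [0,0,0,0,0,0],
    [0,0,0,0,0,0],
    [0,0,0,0,0,0],
    [0,0,3,0,0,0],
    [0,0,4.5,0,0,0],
    [-0.6,-2,4.5,0,0,0],
    [-1.2,-3,4.5,0,0,0],
    [-1.2,-3,4.5,0,0,0],
  ],
  grip=0.7,
)

```text
clock: 24.5
position: [0.6735, -0.1299, 0.2554]
ee_rot: [-0.591, -3.085, 0.001]
force: [0.5, -0.6, 0.3]
width: 0.696
```

Request:
move_arm(
  series=[
    [-2,-3,2,0,0,0],
    [-2,-3,0,0,0,0],
    [0,0,0,0,0,0],
    [0,0,0,0,0,0],
    [0,0,0,0,0,0],
  ],
)

```text
clock: 25.0
position: [0.6346, -0.1879, 0.2733]
ee_rot: [-0.589, -3.085, -0.001]
force: [0.1, 0.4, -0.7]
width: 0.701
```

```bash
python3 - <<'E'
from h import *
st();im,c=grab('wrist');cv2.imwrite('pics/w5.png',im[:,:,::-1])
u=proj(c,[[.7025,-.0545,.04]])[0].astype(int);v=proj(c,[[.607,-.238,.03]])[0].astype(int);print('dial px',u,'tube px',v)
k=lambda p,r:cv2.resize(im[max(p[1]-r,0):p[1]+r,max(p[0]-r,0):p[0]+r,::-1],(400,400),interpolation=cv2.INTER_CUBIC)
cv2.imwrite('pics/c5.png',np.hstack([k(u,33),k(v,50)]))
for o in outline_of('wrist','token1'):
    m=o['mask'];print(o['p'],cen(m).round(),back(c,cen(m),.006).round(4)[0],np.median(im[m],axis=0))
for o in outline_of('wrist','tube'):print('tube',o['p'],o['rect'],[back(c,cen(o['mask']),z)[0].round(4) for z in (.0,.04,.068)])
im,c=grab('top')
for o in outline_of('top','tube'):print('tube',o['p'],o['rect'],back(c,cen(o['mask']),.03).round(4))
E
```

```text
t 25.0 pos [ 0.6346 -0.1879  0.2733] w 0.701 F [ 0.1  0.4 -0.7] yaw x-axis [-0.93   0.369  0.001]
dial px [442 182] tube px [276 164]
0.92 [120.  81.] [ 0.4447 -0.3797  0.006 ] [56. 55. 50.]
0.92 [182.  54.] [ 0.4456 -0.2934  0.006 ] [66.5 64.  57. ]
0.92 [246.  44.] [ 0.4645 -0.2172  0.006 ] [82.  81.  73.5]
0.89 [206. 123.] [ 0.5287 -0.3047  0.006 ] [71. 69. 60.]
0.85 [272. 167.] [ 0.6119 -0.2506  0.006 ] [42. 41. 40.]
0.63 [315.  18.] [ 0.4691 -0.1305  0.006 ] [34. 33. 31.]
tube 0.56 [237.0, 127.4, 77.8, 75.0] [array([ 0.6099, -0.2484,  0.    ]), array([ 0.6051, -0.2397,  0.04  ]), array([ 0.6017, -0.2335,  0.068 ])]
tube 0.93 [403.6, 152.6, 24.3, 34.3] [[ 0.6094 -0.225   0.03  ]]
tube 0.7 [273.3, 86.5, 30.4, 39.5] [[0.7662 0.0873 0.03  ]]
```

View pics/c5.png

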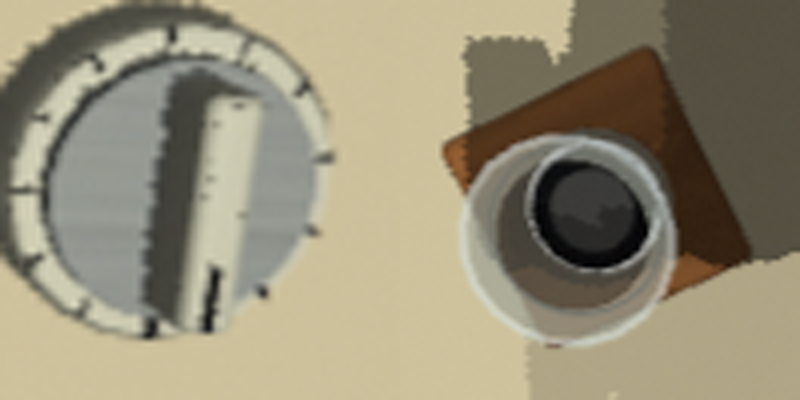

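```bash
python3 - <<'E'
from h import *
im,c=grab('wrist')
f=lambda x,y:(442-33+x*66/400,182-33+y*66/400)
g=lambda x,y:(226+(x-400)/4,114+y/4)
C=np.array([.7025,-.0545])
az=lambda v:np.degrees(np.arctan2(v[1],v[0])).round(1)
b=back(c,[f(212,270),f(207,330)],.051)[:,:2];print('line',b.round(4).tolist(),az(b[1]-b[0]),az(b[1]-C))
b=back(c,[f(238,98),f(207,332)],.051)[:,:2];print('bar',b.mean(0).round(4),np.linalg.norm(b[1]-b[0]),az(b[1]-b[0]))
for t in((150,325),(262,290),(312,230),(85,308),(35,262),(25,190),(325,157),(303,88),(172,35)):
    b=back(c,[f(*t)],.027)[0,:2];print('tick',t,az(b-C),np.linalg.norm(b-C).round(4))
q=back(c,[g(443,150),g(650,48),g(750,258)],.010)[:,:2];print('foot',q.round(4).tolist(),'centre',(q[0]+q[2])/2,np.linalg.norm(q[0]-q[1]),np.linalg.norm(q[1]-q[2]))
print('mouth',back(c,[g(569,240)],.068)[0].round(4),'r px',(677-460)/2/4)
for z in(.02,.026,.032):print('token in tube',z,back(c,[g(592,215)],z)[0].round(4))
E
```

```text
line [[0.7131, -0.0596], [0.725, -0.0639]] -19.5 -22.6
bar [ 0.7032 -0.0549] 0.04809025469221008 -22.2
tick (150, 325) -27.1 0.0313
tick (262, 290) 19.5 0.0308
tick (312, 230) 49.7 0.0308
tick (85, 308) -54.2 0.0323
tick (35, 262) -81.4 0.0336
tick (25, 190) -109.7 0.0326
tick (325, 157) 79.8 0.0305
tick (303, 88) 110.0 0.0312
tick (172, 35) 167.6 0.0322
foot [[0.5756, -0.2842], [0.5707, -0.2087], [0.6458, -0.2049]] centre [ 0.61067787 -0.24453332] 0.07566762032811669 0.07520180401240442
mouth [ 0.6096 -0.2441  0.068 ] r px 27.125
token in tube 0.02 [ 0.6117 -0.2457  0.02  ]
token in tube 0.026 [ 0.6109 -0.2444  0.026 ]
token in tube 0.032 [ 0.6102 -0.2431  0.032 ]
```

Request:
move_arm(
  series=[
    [-1.4,-1.6,-2.2,0,0,-7],
    [-1.4,-1.6,-2.2,0,0,-7],
    [-1.4,-1.6,-2.2,0,0,-7],
    [-1.4,-1.6,-2.2,0,0,-7],
    [-1.4,-1.6,-2.2,0,0,-7],
    [-1.4,-1.6,-2.2,0,0,-7],
    [-1.4,-1.4,-2.1,0,0,-7],
    [-0.8,-0.7,0,0,0,0],
  ],
  grip=0.65,
)

```text
clock: 26.1
position: [0.5258, -0.3063, 0.1185]
ee_rot: [-1.819, -2.556, 0.003]
force: [-0.6, -0.1, -0.1]
width: 0.65
```

Request:
move_arm(
  series=[
    [0,0,-3,0,0,0],
    [0,0,-2,0,0,0],
    [0,0,-1,0,0,0],
    [0,0,0,0,0,0],
    [0,0,0,0,0,0],
  ],
)

```text
clock: 26.6
position: [0.5291, -0.3064, 0.062]
ee_rot: [1.815, 2.563, 0.0]
force: [0.4, -0.3, 1.6]
width: 0.651
```

```bash
python3 - <<'E'
from h import *
st();print(monitor.observe()['joints'].round(2))
im,c=grab('wrist')
for o in outline_of('wrist','token1'):
    m=o['mask'];print(o['p'].__round__(2),cen(m).round(),back(c,cen(m),.006).round(4)[0],np.median(im[m],axis=0))
E
```

```text
t 26.6 pos [ 0.5291 -0.3064  0.062 ] w 0.651 F [ 0.4 -0.3  1.6] yaw x-axis [-0.332  0.943 -0.001]
[ 0.09  0.66  0.52  1.82 -0.44  0.78  1.18]
0.97 [321. 223.] [ 0.528  -0.3038  0.006 ] [33. 32. 30.]
0.93 [493. 193.] [ 0.6275 -0.2468  0.006 ] [107. 107. 103.]
0.9 [205. 167.] [ 0.4453 -0.2925  0.006 ] [47.5 46.5 43. ]
0.78 [ 79. 110.] [ 0.3658 -0.2835  0.006 ] [ 40.  96. 205.]
0.74 [ 12. 171.] [ 0.3297 -0.3357  0.006 ] [223.  34.  30.]
0.63 [266.  56.] [ 0.4642 -0.217   0.006 ] [46. 45. 41.]
```

Request:
move_arm(
  series=[
    [0,0.2,-1.5,0,0,0],
    [0,0,-1.2,0,0,0],
    [0,0,-0.8,0,0,0],
    [0,0,-0.4,0,0,0],
    [0,0,-0.2,0,0,0],
    [0,0,0,0,0,0],
    [0,0,0,0,0,0],
  ],
)

```text
clock: 27.4
position: [0.5284, -0.3041, 0.0209]
ee_rot: [1.817, 2.563, 0.002]
force: [-5.6, 4.9, 14.2]
width: 0.652
```

Request:
move_arm(
  series=[
    [0,0,0,0,0,0],
    [0,0,0,0,0,0],
    [0,0,0,0,0,0],
    [0,0,0,0,0,0],
  ],
  grip=0.2,
  force=15,
)

```text
clock: 27.8
position: [0.5284, -0.304, 0.0209]
ee_rot: [1.817, 2.563, 0.002]
force: [-5.4, 3.3, 13.2]
width: 0.425
```

Request:
move_arm(
  series=[
    [0,0,3,0,0,0],
    [0,0,4,0,0,0],
    [1,1,3.5,0,0,0],
    [3,2,0,0,0,0],
    [3,2,0,0,0,0],
    [1.2,1,0,0,0,0],
    [0,0,0,0,0,0],
    [0,0,0,0,0,0],
  ],
)

```text
clock: 28.6
position: [0.6093, -0.2449, 0.1245]
ee_rot: [-1.817, -2.562, 0.002]
force: [-0.9, -0.1, 0.4]
width: 0.423
```

```bash
python3 - <<'E'
from h import *
st()
im,c=grab('wrist');cv2.imwrite('pics/w6.png',im[:,:,::-1])
print(proj(c,[[.6102,-.2443,.068]]))
E
```

```text
t 28.6 pos [ 0.6093 -0.2449  0.1245] w 0.423 F [-0.9 -0.1  0.4] yaw x-axis [-0.33   0.944 -0.   ]
[[323.03487027 225.92366219]]
```

View pics/w6.png

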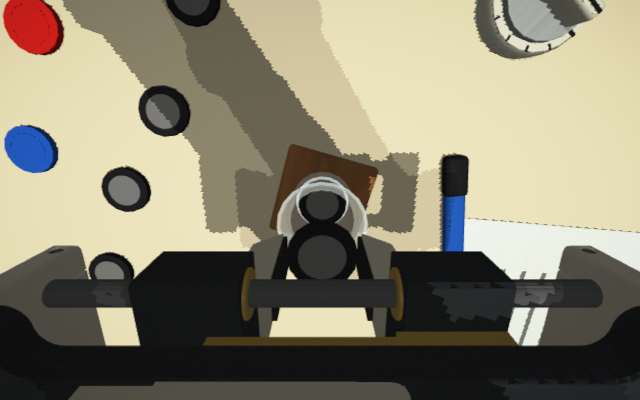

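Request:
move_arm(
  series=[
    [0.1,0.1,-1.5,0,0,0],
    [0,0,-1,0,0,0],
    [0,0,-0.5,0,0,0],
    [0,0,0,0,0,0],
    [0,0,0,0,0,0],
  ],
)

```text
clock: 29.15
position: [0.6112, -0.2434, 0.0948]
ee_rot: [-1.818, -2.562, 0.0]
force: [0.1, 0.7, -0.0]
width: 0.423
```

Request:
move_arm(
  series=[
    [0,0,0,0,0,0],
    [0,0,0,0,0,0],
    [0,0,0,0,0,0],
    [0,0,2.5,0,0,0],
    [-2,0,4,0,0,0],
    [-4,-0.8,2,0,0,0],
    [-4,-1.5,0,0,0,0],
    [-4,-1.5,-2,0,0,0],
  ],
  grip=0.62,
)

```text
clock: 29.95
position: [0.4719, -0.2825, 0.1627]
ee_rot: [1.812, 2.558, 0.003]
force: [0.1, -2.0, -1.5]
width: 0.622
```

Request:
move_arm(
  series=[
    [-2.5,-1,-4,0,0,0],
    [0,0,-3,0,0,0],
    [0,0,-2,0,0,0],
    [0,0,0,0,0,0],
    [0,0,0,0,0,0],
  ],
)

```text
clock: 30.45
position: [0.4465, -0.2914, 0.0705]
ee_rot: [1.817, 2.562, -0.0]
force: [-0.0, -0.1, 0.3]
width: 0.623
```

```bash
cat > tk.py <<'E'
from h import *
st()
im,c=grab('wrist')
for o in outline_of('wrist','token1'):
    m=o['mask']
    if o['p']>.5:print(o['p'].__round__(2),cen(m).round(),back(c,cen(m),.006).round(4)[0],np.median(im[m],axis=0))
u=proj(c,[[.6102,-.2443,.03]])[0].astype(int);print('tube px',u)
cv2.imwrite('pics/wl.png',im[:,:,::-1])
E
python3 tk.py
```

```text
t 30.45 pos [ 0.4465 -0.2914  0.0705] w 0.623 F [-0.  -0.1  0.3] yaw x-axis [-0.331  0.944 -0.   ]
0.95 [318. 222.] [ 0.4442 -0.2924  0.006 ] [34. 34. 32.]
0.94 [127. 222.] [ 0.3171 -0.3368  0.006 ] [227.  37.  32.]
0.8 [281. 321.] [ 0.4443 -0.3806  0.006 ] [128. 127. 122.]
0.76 [384. 128.] [ 0.4633 -0.2171  0.006 ] [76. 74. 68.]
0.74 [210. 174.] [ 0.3645 -0.2835  0.006 ] [ 25.  59. 121.]
0.73 [625. 254.] [ 0.6638 -0.2418  0.006 ] [39. 38. 39.]
0.7 [446.   9.] [ 0.4712 -0.1434  0.006 ] [36. 36. 37.]
0.69 [240.  26.] [ 0.361 -0.191  0.006] [102.  22.  20.]
tube px [587 249]
```

Request:
move_arm(
  series=[
    [-0.2,-0.1,-2,0,0,0],
    [0,0,-1.3,0,0,0],
    [0,0,-0.8,0,0,0],
    [0,0,-0.4,0,0,0],
    [0,0,-0.3,0,0,0],
    [0,0,0,0,0,0],
    [0,0,0,0,0,0],
  ],
)

```text
clock: 31.25
position: [0.4446, -0.2923, 0.0223]
ee_rot: [1.817, 2.562, 0.0]
force: [-1.2, 0.4, -0.2]
width: 0.619
```

Request:
move_arm(
  series=[
    [0,0,0,0,0,0],
    [0,0,0,0,0,0],
    [0,0,0,0,0,0],
    [0,0,0,0,0,0],
  ],
  grip=0.2,
)

```text
clock: 31.65
position: [0.4445, -0.2922, 0.0221]
ee_rot: [1.817, 2.562, 0.0]
force: [-0.1, 0.5, 2.8]
width: 0.422
```

Request:
move_arm(
  series=[
    [0,0,3,0,0,0],
    [2,0.6,4,0,0,0],
    [4,1.2,3.5,0,0,0],
    [4,1.2,0,0,0,0],
    [4,1.2,0,0,0,0],
    [2.6,0.6,0,0,0,0],
    [0,0,0,0,0,0],
    [0,0,0,0,0,0],
  ],
)

```text
clock: 32.45
position: [0.6067, -0.2451, 0.1236]
ee_rot: [-1.816, -2.563, 0.001]
force: [-0.2, -0.5, -0.4]
width: 0.418
```

Request:
move_arm(
  series=[
    [0,0,-1.5,0,0,0],
    [0,0,-1,0,0,0],
    [0,0,-0.5,0,0,0],
    [0,0,0,0,0,0],
    [0,0,0,0,0,0],
  ],
)

```text
clock: 32.95
position: [0.6068, -0.2454, 0.094]
ee_rot: [-1.818, -2.562, 0.0]
force: [0.5, -0.0, -0.4]
width: 0.417
```

```bash
python3 tk.py; python3 - <<'E'
from h import *
im=cv2.imread('pics/wl.png');cv2.imwrite('pics/c7.png',cv2.resize(im[150:280,240:400],(640,520)))
E
```

```text
t 32.95 pos [ 0.6068 -0.2454  0.094 ] w 0.417 F [ 0.5 -0.  -0.4] yaw x-axis [-0.33   0.944  0.   ]
0.91 [332. 216.] [ 0.6163 -0.2471  0.006 ] [37.  37.5 37. ]
0.87 [ 11. 157.] [ 0.3773 -0.2814  0.006 ] [ 34.  89. 191.]
0.85 [180.   6.] [ 0.4752 -0.1437  0.006 ] [13. 13. 14.]
0.79 [321. 251.] [ 0.6178 -0.2782  0.006 ] [39. 39. 38.]
0.76 [146. 112.] [ 0.4653 -0.2162  0.006 ] [45.5 44.  42. ]
0.63 [13. 24.] [ 0.3741 -0.1895  0.006 ] [197.5  29.   25. ]
0.61 [ 97. 281.] [ 0.4498 -0.3667  0.006 ] [28. 28. 29.]
tube px [326 222]
```

View pics/c7.png

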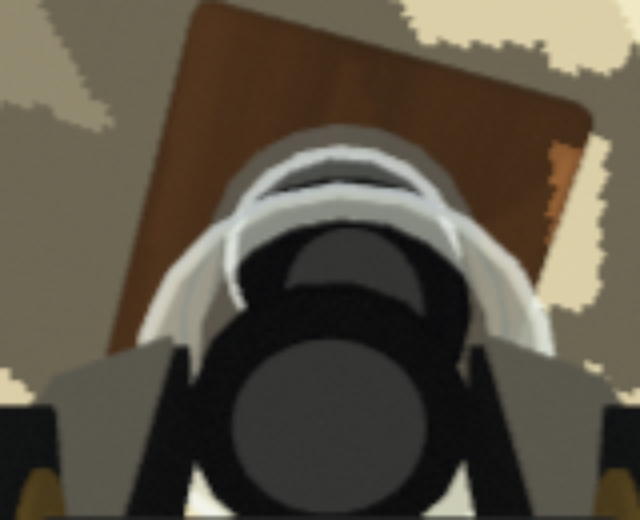

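Request:
move_arm(
  series=[
    [0.35,0.1,0,0,0,0],
    [0,0,0,0,0,0],
    [0,0,0,0,0,0],
  ],
)

```text
clock: 33.35
position: [0.6109, -0.244, 0.0943]
ee_rot: [1.817, 2.563, 0.0]
force: [-0.5, 0.3, -0.5]
width: 0.422
```

Request:
move_arm(
  series=[
    [0,0,0,0,0,0],
    [0,0,0,0,0,0],
    [0,0,0,0,0,0],
    [0,0,2.5,0,0,0],
    [-2,0.4,4,0,0,0],
    [-3.4,0.7,2,0,0,0],
    [-3.4,0.7,0,0,0,0],
    [-3.4,0.7,-2,0,0,0],
  ],
  grip=0.62,
)

```text
clock: 34.15
position: [0.4891, -0.22, 0.1615]
ee_rot: [1.814, 2.558, 0.003]
force: [-0.1, -0.0, 0.2]
width: 0.621
```

Request:
move_arm(
  series=[
    [-2.4,0.3,-4,0,0,0],
    [0,0,-3,0,0,0],
    [0,0,-2,0,0,0],
    [0,0,0,0,0,0],
    [0,0,0,0,0,0],
  ],
)

```text
clock: 34.65
position: [0.4647, -0.2165, 0.0695]
ee_rot: [-1.818, -2.562, 0.0]
force: [-0.1, 0.5, 1.4]
width: 0.622
```

```bash
python3 tk.py
```

```text
t 34.65 pos [ 0.4647 -0.2165  0.0695] w 0.622 F [-0.1  0.5  1.4] yaw x-axis [-0.33   0.944 -0.   ]
0.97 [372. 101.] [ 0.4676 -0.1293  0.006 ] [75.  74.  69.5]
0.89 [320. 221.] [ 0.4634 -0.2161  0.006 ] [32. 32. 30.]
0.72 [161. 244.] [ 0.3618 -0.2699  0.006 ] [ 38.  95. 201.]
0.58 [183. 132.] [ 0.3602 -0.1872  0.006 ] [131.  23.  20.]
tube px [505 334]
```

Request:
move_arm(
  series=[
    [-0.1,0,-2,0,0,0],
    [0,0,-1.3,0,0,0],
    [0,0,-0.8,0,0,0],
    [0,0,-0.4,0,0,0],
    [0,0,-0.2,0,0,0],
    [0,0,0,0,0,0],
    [0,0,0,0,0,0],
  ],
)

```text
clock: 35.45
position: [0.4638, -0.2163, 0.0224]
ee_rot: [1.817, 2.562, 0.0]
force: [0.4, 0.2, -0.3]
width: 0.62
```

Request:
move_arm(
  series=[
    [0,0,0,0,0,0],
    [0,0,0,0,0,0],
    [0,0,0,0,0,0],
    [0,0,0,0,0,0],
  ],
  grip=0.2,
)

```text
clock: 35.85
position: [0.4637, -0.2162, 0.0223]
ee_rot: [1.817, 2.562, 0.0]
force: [0.4, 0.1, 1.7]
width: 0.417
```

Request:
move_arm(
  series=[
    [0,0,3,0,0,0],
    [2,-0.4,4,0,0,0],
    [3.4,-0.7,3.5,0,0,0],
    [3.4,-0.7,0,0,0,0],
    [3.4,-0.7,0,0,0,0],
    [2.4,-0.3,0,0,0,0],
    [0,0,0,0,0,0],
    [0,0,0,0,0,0],
  ],
)

```text
clock: 36.65
position: [0.609, -0.2442, 0.1265]
ee_rot: [-1.817, -2.562, 0.001]
force: [-0.5, -0.5, -0.4]
width: 0.422
```

Request:
move_arm(
  series=[
    [0,0,-1.5,0,0,0],
    [0,0,-1,0,0,0],
    [0,0,-0.5,0,0,0],
    [0,0,0,0,0,0],
    [0,0,0,0,0,0],
  ],
)

```text
clock: 37.15
position: [0.6094, -0.2442, 0.097]
ee_rot: [-1.817, -2.562, 0.0]
force: [0.0, -0.3, 0.2]
width: 0.419
```

Request:
move_arm(
  series=[
    [0.1,0,-0.3,0,0,0],
    [0,0,0,0,0,0],
    [0,0,0,0,0,0],
  ],
)

```text
clock: 37.45
position: [0.6107, -0.2442, 0.0942]
ee_rot: [1.817, 2.563, 0.0]
force: [-0.5, 0.5, 0.5]
width: 0.418
```

Request:
move_arm(
  series=[
    [0,0,0,0,0,0],
    [0,0,0,0,0,0],
    [0,0,0,0,0,0],
    [0,0,2.5,0,0,0],
    [-2,1.6,4,0,0,0],
    [-3,2.5,2,0,0,0],
    [-3,2.5,0,0,0,0],
    [-3,2.5,-2,0,0,0],
  ],
  grip=0.62,
)

```text
clock: 38.25
position: [0.5014, -0.1532, 0.1614]
ee_rot: [1.815, 2.558, 0.005]
force: [0.1, 0.5, -0.5]
width: 0.619
```

Request:
move_arm(
  series=[
    [-2,1.6,-4,0,0,0],
    [-1.2,0.8,-3,0,0,0],
    [0,0,-2,0,0,0],
    [0,0,0,0,0,0],
    [0,0,0,0,0,0],
  ],
)

```text
clock: 38.75
position: [0.469, -0.1296, 0.0696]
ee_rot: [1.818, 2.562, -0.0]
force: [-0.4, -0.3, 0.0]
width: 0.619
```

```bash
python3 tk.py
```

```text
t 38.75 pos [ 0.469  -0.1296  0.0696] w 0.619 F [-0.4 -0.3  0. ] yaw x-axis [-0.33   0.944 -0.   ]
0.79 [320. 220.] [ 0.4673 -0.128   0.006 ] [36. 35. 32.]
0.63 [152. 237.] [ 0.3585 -0.1799  0.006 ] [219.  35.  30.]
tube px [444 419]
```

Request:
move_arm(
  series=[
    [-0.1,0.1,-2,0,0,0],
    [0,0,-1.3,0,0,0],
    [0,0,-0.8,0,0,0],
    [0,0,-0.4,0,0,0],
    [0,0,-0.2,0,0,0],
    [0,0,0,0,0,0],
    [0,0,0,0,0,0],
  ],
)

```text
clock: 39.55
position: [0.4678, -0.1283, 0.0224]
ee_rot: [1.817, 2.562, 0.0]
force: [0.5, 0.7, -0.6]
width: 0.618
```

Request:
move_arm(
  series=[
    [0,0,0,0,0,0],
    [0,0,0,0,0,0],
    [0,0,0,0,0,0],
    [0,0,0,0,0,0],
  ],
  grip=0.2,
)

```text
clock: 39.95
position: [0.4677, -0.1282, 0.0222]
ee_rot: [1.817, 2.562, 0.0]
force: [0.8, 0.6, 2.9]
width: 0.421
```

Request:
move_arm(
  series=[
    [0,0,3,0,0,0],
    [2,-1.7,4,0,0,0],
    [3,-2.5,3.5,0,0,0],
    [3,-2.5,0,0,0,0],
    [3,-2.5,0,0,0,0],
    [2,-1.6,0,0,0,0],
    [1.2,-0.8,0,0,0,0],
    [0,0,0,0,0,0],
  ],
)

```text
clock: 40.75
position: [0.6091, -0.2444, 0.1251]
ee_rot: [1.818, 2.561, -0.001]
force: [0.3, -0.1, -0.8]
width: 0.419
```

Request:
move_arm(
  series=[
    [0,0,-1.5,0,0,0],
    [0,0,-1,0,0,0],
    [0,0,-0.7,0,0,0],
    [0,0,0,0,0,0],
    [0,0,0,0,0,0],
  ],
)

```text
clock: 41.25
position: [0.6079, -0.2427, 0.0933]
ee_rot: [-1.817, -2.562, 0.0]
force: [0.0, -0.6, -0.1]
width: 0.419
```

Request:
move_arm(
  series=[
    [0.2,-0.15,0,0,0,0],
    [0,0,0,0,0,0],
    [0,0,0,0,0,0],
  ],
)

```text
clock: 41.55
position: [0.6104, -0.2447, 0.0938]
ee_rot: [1.817, 2.562, 0.0]
force: [-0.5, -0.2, 0.8]
width: 0.423
```

Request:
move_arm(
  series=[
    [0,0,0,0,0,0],
    [0,0,0,0,0,0],
    [0,0,0,0,0,0],
    [0,0,2.5,0,0,0],
    [0,0,3,0,0,0],
    [-0.6,1.7,1.5,-6.6,-2.3,0],
    [-0.6,1.7,0,-6.6,-2.3,0],
    [-0.6,1.7,0,-6.6,-2.3,0],
  ],
  grip=0.62,
)

```text
clock: 42.35
position: [0.593, -0.1949, 0.1645]
ee_rot: [1.64, 2.309, -0.295]
force: [0.0, 0.1, -1.5]
width: 0.619
```

Request:
move_arm(
  series=[
    [-0.6,1.7,0,-6.6,-2.3,0],
    [-0.6,1.7,0,-6.6,-2.3,0],
    [0,0,0,0,0,0],
    [0,0,0,0,0,0],
    [0,0,0,0,0,0],
  ],
)

```text
clock: 42.85
position: [0.5814, -0.1648, 0.1628]
ee_rot: [1.526, 2.146, -0.46]
force: [-0.3, -0.9, 0.5]
width: 0.62
```

```bash
python3 tk.py; python3 - <<'E'
from h import *
im,c=grab('wrist');print('cam',-c[1].T@c[2])
u=proj(c,[[.6102,-.2443,.035]])[0].astype(int);print(u)
for z in(.014,.044,.05,.068):print(z,proj(c,[[.6102,-.2443,z]])[0].round())
x,y=max(u[0]-60,0),max(u[1]-55,0)
cv2.imwrite('pics/c8.png',cv2.resize(im[y:y+110,x:x+120,::-1],(640,586),interpolation=cv2.INTER_CUBIC));print(x,y)
E
```

```text
t 42.85 pos [ 0.5814 -0.1648  0.1628] w 0.62 F [-0.3 -0.9  0.5] yaw x-axis [-0.275  0.789 -0.549]
0.96 [ 62. 133.] [ 0.3659 -0.2802  0.006 ] [ 25.  68. 149.]
0.95 [324. 206.] [ 0.6315 -0.303   0.006 ] [93. 92. 89.]
0.84 [159. 209.] [ 0.4444 -0.3752  0.006 ] [42. 41. 39.]
0.79 [23. 31.] [ 0.3658 -0.1858  0.006 ] [157.  21.  18.]
0.75 [ 24. 160.] [ 0.3191 -0.3336  0.006 ] [167.  23.  20.]
tube px [323 185]
cam [ 0.53516441 -0.03052178  0.23461105]
[324 188]
0.014 [324. 173.]
0.044 [324. 196.]
0.05 [324. 200.]
0.068 [324. 216.]
264 133
```

View pics/c8.png

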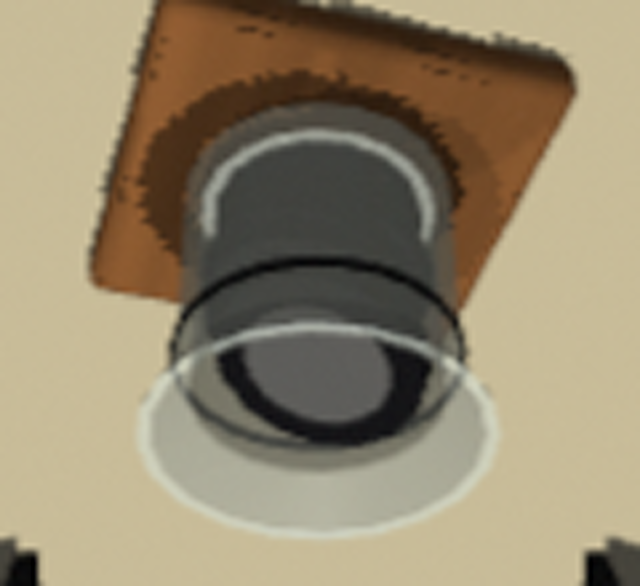

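```bash
python3 - <<'E'
from h import *
im,c=grab('wrist')
t=np.linspace(0,2*np.pi,180)
for nm,r,z in(('line',.0256,.05),('mouth out',.0315,.068),('tok',.02,.05),('tok',.02,.044),('tok',.02,.038)):
    p=proj(c,np.c_[.6102+r*np.cos(t),-.2443+r*np.sin(t),0*t+z]);q=(p-[264,133])*16/3
    print(nm,z,'x',q[:,0].min().round(),q[:,0].max().round(),'y',q[:,1].min().round(),q[:,1].max().round())
g=im[133:243,264:384].mean(2).astype(int)
print('col x=318 crop',[(round(i*16/3),g[i,60]) for i in range(44,92)])
E
```

```text
line 0.05 x 177.0 466.0 y 262.0 445.0
mouth out 0.068 x 136.0 507.0 y 321.0 542.0
tok 0.05 x 208.0 434.0 y 284.0 427.0
tok 0.044 x 210.0 433.0 y 258.0 402.0
tok 0.038 x 211.0 431.0 y 232.0 377.0
col x=318 crop [(235, np.int64(64)), (240, np.int64(66)), (245, np.int64(67)), (251, np.int64(64)), (256, np.int64(28)), (261, np.int64(11)), (267, np.int64(58)), (272, np.int64(65)), (277, np.int64(67)), (283, np.int64(68)), (288, np.int64(68)), (293, np.int64(67)), (299, np.int64(62)), (304, np.int64(63)), (309, np.int64(80)), (315, np.int64(83)), (320, np.int64(125)), (325, np.int64(169)), (331, np.int64(123)), (336, np.int64(95)), (341, np.int64(92)), (347, np.int64(92)), (352, np.int64(93)), (357, np.int64(92)), (363, np.int64(92)), (368, np.int64(93)), (373, np.int64(92)), (379, np.int64(92)), (384, np.int64(92)), (389, np.int64(93)), (395, np.int64(92)), (400, np.int64(92)), (405, np.int64(92)), (411, np.int64(91)), (416, np.int64(91)), (421, np.int64(45)), (427, np.int64(20)), (432, np.int64(21)), (437, np.int64(21)), (443, np.int64(49)), (448, np.int64(86)), (453, np.int64(113)), (459, np.int64(116)), (464, np.int64(116)), (469, np.int64(139)), (475, np.int64(170)), (480, np.int64(173)), (485, np.int64(174))]
```

Request:
move_arm(
  series=[
    [0,0,2,6.6,2.3,0],
    [1,-3,1,6.6,2.3,0],
    [1,-3,0,6.6,2.3,0],
    [1,-3,0,6.6,2.3,0],
    [1,-3,0,6.6,2.3,0],
    [1,-3,0,0,0,0],
    [0.5,-1.1,0,0,0,0],
    [0,0,0,0,0,0],
  ],
)

```text
clock: 43.85
position: [0.6276, -0.3052, 0.1875]
ee_rot: [1.799, 2.515, -0.083]
force: [-0.9, -0.3, 0.8]
width: 0.623
```

Request:
move_arm(
  series=[
    [0,0,0,0,0,0],
    [0,0,0,0,0,0],
  ],
)

```text
clock: 44.05
position: [0.6288, -0.2993, 0.1872]
ee_rot: [1.791, 2.523, -0.08]
force: [0.6, 0.3, 0.1]
width: 0.619
```

```bash
python3 tk.py; python3 - <<'E'
from h import *
im,c=grab('wrist');print('cam',-c[1].T@c[2])
u=proj(c,[[.6102,-.2443,.05]])[0].astype(int);print(u)
x,y=u[0]-40,u[1]-37;print(x,y)
cv2.imwrite('pics/c9.png',cv2.resize(im[y:y+75,x:x+80,::-1],(640,600),interpolation=cv2.INTER_CUBIC))
t=np.linspace(0,2*np.pi,180)
for nm,r,z in(('line',.0256,.05),('mouth out',.0315,.068),('tok',.02,.05),('tok',.02,.044)):
    p=proj(c,np.c_[.6102+r*np.cos(t),-.2443+r*np.sin(t),0*t+z]);q=(p-[x,y])*8
    print(nm,z,'x',q[:,0].min().round(),q[:,0].max().round(),'y',q[:,1].min().round(),q[:,1].max().round())
E
```

```text
t 44.05 pos [ 0.6288 -0.2993  0.1872] w 0.619 F [0.6 0.3 0.1] yaw x-axis [-0.329  0.942 -0.067]
0.78 [68. 66.] [ 0.3665 -0.2837  0.006 ] [ 29.  74. 160.]
0.7 [ 18. 106.] [ 0.3206 -0.3375  0.006 ] [179.  26.  22.]
0.66 [324. 120.] [ 0.6117 -0.2504  0.006 ] [23. 23. 22.]
0.66 [139. 183.] [ 0.4449 -0.3785  0.006 ] [59.5 58.  56. ]
0.62 [311. 102.] [ 0.594  -0.2385  0.006 ] [10. 10. 11.]
tube px [324 116]
cam [ 0.6017199  -0.21417423  0.31998454]
[324 118]
284 81
line 0.05 x 83.0 564.0 y 44.0 538.0
mouth out 0.068 x 7.0 639.0 y -17.0 631.0
tok 0.05 x 136.0 512.0 y 102.0 488.0
tok 0.044 x 140.0 508.0 y 99.0 478.0
```

View pics/c9.png

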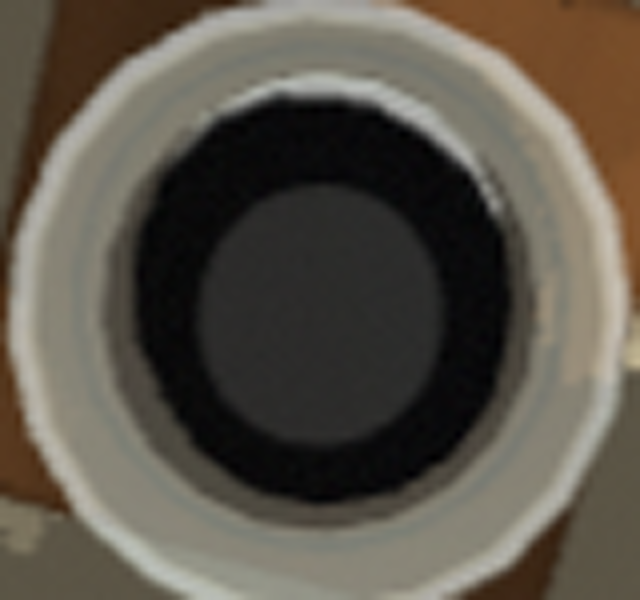

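```bash
python3 - <<'E'
from h import *
from scipy.optimize import least_squares
im,c=grab('wrist')
g=im.mean(2).astype(np.float32)
def ell(x,y,w,h,lo,hi):
    s=cv2.resize(g[y:y+h,x:x+w],None,fx=8,fy=8,interpolation=cv2.INTER_CUBIC);m=((s>lo)&(s<hi)).astype(np.uint8)
    n,l,st_,ce=cv2.connectedComponentsWithStats(m);i=l[h*4,w*4];k=(l==i).astype(np.uint8)
    ct=max(cv2.findContours(k,0,1)[0],key=len);return cv2.fitEllipse(ct),(ct[:,0]/8.+[x,y])
e,P=ell(300,96,50,48,26,70);print('grey ellipse',e)
t=np.linspace(0,2*np.pi,181)[:-1]
def model(p):
    n=np.array([p[3],p[4],1]);n/=np.linalg.norm(n);a=np.cross(n,[0,1,0]);a/=np.linalg.norm(a);b=np.cross(n,a)
    return proj(c,p[:3]+p[5]*(np.outer(np.cos(t),a)+np.outer(np.sin(t),b)))
def res(p,fix):
    q=np.r_[p[:2],fix,p[2:4],fix2] if fix else p
    M=model(q);d=np.linalg.norm(P[:,None]-M[None],axis=2).min(1);return d
for z in(.044,.05,.053):
    for flat in(1,0):
        f=lambda p:np.linalg.norm(P[:,None]-model(np.r_[p[:2],z,(0,0) if flat else p[3:5],p[2]])[None],axis=2).min(1)
        r=least_squares(f,[.611,-.246,.0132]+([] if flat else [0,0]));print(z,'flat' if flat else 'tilt',r.x.round(4),'rms',np.sqrt((r.fun**2).mean()).round(3))
# loose token D for the grey radius
u=proj(c,[[.4449,-.380,.006]])[0].astype(int);e2,P2=ell(u[0]-25,u[1]-24,50,48,80,200);print('D',u,e2,g[u[1],u[0]])
b=back(c,P2,.006)[:,:2];print('D grey r',np.sqrt(cv2.contourArea(b.astype(np.float32)*1000)/np.pi))
E
```

```text
grey ellipse ((192.6616973876953, 192.7417449951172), (244.4493865966797, 260.5724182128906), 5.3498759269714355)
0.044 flat [ 0.6106 -0.2469  0.0136] rms 0.294
0.044 tilt [ 0.6108 -0.2468  0.0138  0.2153  0.1563] rms 0.184
0.05 flat [ 0.6104 -0.2462  0.0133] rms 0.294
0.05 tilt [ 0.6106 -0.2461  0.0134  0.2034  0.1499] rms 0.187
0.053 flat [ 0.6103 -0.2458  0.0132] rms 0.294
0.053 tilt [ 0.6105 -0.2457  0.0133  0.1904  0.1452] rms 0.191
D [138 183] ((204.40599060058594, 199.7131805419922), (168.4809112548828, 211.0728302001953), 126.78831481933594) 102.333336
D grey r 13.14070388022315
```

Request:
move_arm(
  series=[
    [-1.5,1.6,0,0,0,6.8],
    [-1.5,1.6,0,0,0,6.8],
    [-1.5,1.6,0,0,0,6.8],
    [-1.5,1.6,0,0,0,6.8],
    [-1.5,1.6,0,0,0,6.8],
    [-1.5,1.6,0,0,0,6.8],
    [0,0,-0.5,-3.4,-6,0],
    [0,0,-0.5,-3.4,-6,0],
  ],
)

```text
clock: 45.05
position: [0.5393, -0.2051, 0.1783]
ee_rot: [0.737, 2.739, -0.133]
force: [-0.2, -2.3, -1.1]
width: 0.62
```

Request:
move_arm(
  series=[
    [0,0,-1,-3.4,-6,0],
    [0,0,-1,-3.4,-6,0],
    [0,0,-1,-3.4,-6,0],
    [0,0,-1,-3.4,-6,0],
    [0,0,-1,-2.5,-4.3,0],
    [0,0,0,0,0,0],
    [0,0,0,0,0,0],
    [0,0,0,0,0,0],
  ],
)

```text
clock: 45.85
position: [0.5275, -0.2394, 0.1631]
ee_rot: [0.734, 2.523, -0.331]
force: [-0.3, -0.3, -0.2]
width: 0.618
```

```bash
python3 - <<'E'
from h import *
st();im,c=grab('wrist');print('cam',-c[1].T@c[2])
u=proj(c,[[.6102,-.2443,.045]])[0].astype(int);print(u)
x,y=max(u[0]-50,0),max(u[1]-45,0);print(x,y)
cv2.imwrite('pics/c10.png',cv2.resize(im[y:y+90,x:x+100,::-1],(660,594),interpolation=cv2.INTER_CUBIC))
t=np.linspace(0,2*np.pi,180)
for nm,r,z in(('line',.0256,.05),('mouth out',.0315,.068),('tok',.02,.05),('tok',.02,.044)):
    p=proj(c,np.c_[.6102+r*np.cos(t),-.2443+r*np.sin(t),0*t+z]);q=(p-[x,y])*6.6
    print(nm,z,'x',q[:,0].min().round(),q[:,0].max().round(),'y',q[:,1].min().round(),q[:,1].max().round())
E
```

```text
t 45.85 pos [ 0.5275 -0.2394  0.1631] w 0.618 F [-0.3 -0.3 -0.2] yaw x-axis [-0.736  0.438 -0.516]
cam [ 0.41515164 -0.15486804  0.23940546]
[379 196]
329 151
line 0.05 x 147.0 525.0 y 195.0 442.0
mouth out 0.068 x 99.0 585.0 y 266.0 566.0
tok 0.05 x 187.0 482.0 y 225.0 418.0
tok 0.044 x 188.0 479.0 y 193.0 386.0
```

View pics/c10.png

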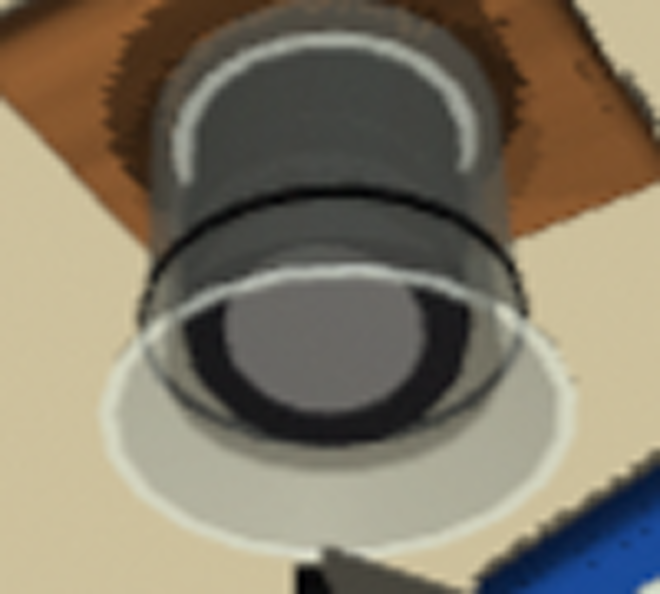

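```bash
python3 - <<'E'
from h import *
st();im,c=grab('wrist');cv2.imwrite('pics/w10.png',im[:,:,::-1]);o3=-c[1].T@c[2]
g=im.mean(2).astype(np.float32)
def ext(u,z,lo,hi,nm):
    x,y=int(u[0])-30,int(u[1])-30
    s=cv2.resize(g[max(y,0):y+60,max(x,0):x+60],None,fx=8,fy=8,interpolation=cv2.INTER_LINEAR);m=((s>lo)&(s<hi)).astype(np.uint8)
    l=cv2.connectedComponents(m)[1];i=l[int((u[1]-max(y,0))*8),int((u[0]-max(x,0))*8)];k=(l==i).astype(np.uint8)
    ct=max(cv2.findContours(k,0,1)[0],key=len)[:,0]/8.+[max(x,0),max(y,0)]
    b=back(c,ct,z)[:,:2];ctr=(b.max(0)+b.min(0))/2;r=(ctr-o3[:2])/np.linalg.norm(ctr-o3[:2]);n=np.array([-r[1],r[0]])
    print(nm,'grey at u',g[int(u[1]),int(u[0])],'radial mm',round(np.ptp(b@r)*1000,1),'tang mm',round(np.ptp(b@n)*1000,1),'centre',b.mean(0).round(4),'px',ct.min(0),ct.max(0))
for o in outline_of('wrist','token1'):
    m=o['mask'];u=cen(m);v=g[int(u[1]),int(u[0])];print(o['p'].__round__(2),u.round(),back(c,u,.006)[0].round(3),np.median(im[m],axis=0))
    if v>50 and 31<u[0]<600 and u[1]>31: ext(u,.006,v*.72,v*1.3,'tok')
u=proj(c,[[.6115,-.246,.05]])[0];ext(u,.05,75,105,'stack top');print(g[int(u[1])-22:int(u[1])+20,int(u[0])].astype(int))
print(g[int(u[1]),int(u[0])-30:int(u[0])+30].astype(int))
E
```

```text
t 45.9 pos [ 0.5275 -0.2396  0.1631] w 0.619 F [ 0.3 -0.3  0.6] yaw x-axis [-0.736  0.438 -0.516]
0.84 [378. 204.] [ 0.661 -0.269  0.006] [104. 103.  99.]
tok grey at u 102.666664 radial mm 82.2 tang mm 64.2 centre [ 0.6466 -0.2626] px [348. 174.] [407.875 221.875]
0.73 [157.  99.] [ 0.443 -0.377  0.006] [33.  32.  30.5]
tok grey at u 94.666664 radial mm 26.7 tang mm 26.5 centre [ 0.4442 -0.3809] px [141.25  89.25] [172.125 115.625]
stack top grey at u 103.333336 radial mm 36.2 tang mm 47.5 centre [ 0.6182 -0.2483] px [354.    194.125] [405.625 219.25 ]
[ 24   9  61  72  73  72  72  72  64  84  86  86 151 176 123 103 103 103
 102 104 103 103 103 103 103 102 103 103 102 102 102 103 103 101  60  30
  27  25  27  54 111 120]
[184 177 154 174 199 183 139 113  87  43  25  25  24  25  27  81 102 102
 102 101 102 103 103 103 103 103 103 103 103 102 103 102 103 103 102 103
 103 103 104 103 104 103 104 103  92  59  27  26  26  27  25  26  68 100
 109 107 124 146 158 148]
```

Request:
move_arm(
  series=[
    [0,0,0,3.95,6.65,0],
    [0,0,0,3.95,6.65,0],
    [1.3,-0.8,0,3.95,6.65,0],
    [2,-1.1,0,3.95,6.65,0],
    [2,-1.1,0,0,0,0],
    [1,-0.7,-1,0,0,0],
    [0,0,-1,0,0,0],
    [0,0,0,0,0,0],
  ],
)

```text
clock: 46.8
position: [0.5882, -0.2846, 0.1377]
ee_rot: [0.816, 2.916, -0.259]
force: [-0.3, 0.5, -0.4]
width: 0.621
```

Request:
move_arm(
  series=[
    [0,0,0,0,0,0],
    [0,0,0,0,0,0],
  ],
)

```text
clock: 47.0
position: [0.5901, -0.2851, 0.1409]
ee_rot: [0.815, 2.911, -0.259]
force: [-0.6, 0.3, 0.4]
width: 0.62
```

```bash
python3 - <<'E'
from h import *
st();m=R.from_rotvec(monitor.observe()['ee_rot']).as_matrix();print(m.round(3));print('finger A',monitor.observe()['position']+m[:,1]*.038)
E
```

```text
t 47.0 pos [ 0.5901 -0.2851  0.1409] w 0.62 F [-0.6  0.3  0.4] yaw x-axis [-0.85   0.505 -0.148]
[[-0.85   0.523  0.057]
 [ 0.505  0.842 -0.192]
 [-0.148 -0.135 -0.98 ]]
finger A [ 0.60996248 -0.25309138  0.13575772]
```

Request:
move_arm(
  series=[
    [0,0.4,0,5.5,1.65,0],
    [0,0.45,0,5.5,1.65,0],
    [0,0,-2,0,0,0],
    [0,0,-2,0,0,0],
    [0,0,-0.8,0,0,0],
    [0,0,0,0,0,0],
    [0,0,0,0,0,0],
  ],
)

```text
clock: 47.7
position: [0.5911, -0.2773, 0.0936]
ee_rot: [0.847, 3.024, -0.003]
force: [1.0, -0.8, 0.1]
width: 0.621
```

```bash
python3 - <<'E'
from h import *
st();m=R.from_rotvec(monitor.observe()['ee_rot']).as_matrix();print(m.round(3));print('finger A',monitor.observe()['position']+m[:,1]*.038)
E
```

```text
t 47.7 pos [ 0.5911 -0.2773  0.0936] w 0.621 F [ 1.  -0.8  0.1] yaw x-axis [-0.854  0.52  -0.001]
[[-0.854  0.52   0.001]
 [ 0.52   0.854 -0.002]
 [-0.001 -0.001 -1.   ]]
finger A [ 0.61080244 -0.24485806  0.09350803]
```

Request:
move_arm(
  series=[
    [0,0,-0.6,0,0,0],
    [0,0,-0.5,0,0,0],
    [0,0,-0.4,0,0,0],
    [0,0,0,0,0,0],
    [0,0,0,0,0,0],
  ],
)

```text
clock: 48.2
position: [0.5906, -0.2776, 0.0775]
ee_rot: [-0.848, -3.025, 0.003]
force: [0.1, 0.4, -0.8]
width: 0.618
```

Request:
move_arm(
  series=[
    [0,0,-0.1,0,0,0],
    [0,0,-0.1,0,0,0],
    [0,0,0,0,0,0],
    [0,0,0,0,0,0],
  ],
)

```text
clock: 48.6
position: [0.5907, -0.2776, 0.0756]
ee_rot: [0.848, 3.025, -0.003]
force: [-0.4, -0.1, 0.3]
width: 0.622
```

Request:
move_arm(
  series=[
    [0,0,-0.1,0,0,0],
    [0,0,-0.1,0,0,0],
    [0,0,0,0,0,0],
    [0,0,0,0,0,0],
  ],
)

```text
clock: 49.0
position: [0.5906, -0.2776, 0.0736]
ee_rot: [-0.848, -3.025, 0.003]
force: [0.1, -1.3, 0.1]
width: 0.62
```

Request:
move_arm(
  series=[
    [0,0,-0.1,0,0,0],
    [0,0,0,0,0,0],
    [0,0,0,0,0,0],
  ],
)

```text
clock: 49.3
position: [0.5906, -0.2776, 0.0726]
ee_rot: [0.848, 3.025, -0.003]
force: [0.3, 0.7, -0.2]
width: 0.617
```

Request:
move_arm(
  series=[
    [0,0,-0.1,0,0,0],
    [0,0,0,0,0,0],
    [0,0,0,0,0,0],
  ],
)

```text
clock: 49.6
position: [0.5908, -0.2776, 0.0717]
ee_rot: [0.848, 3.024, -0.003]
force: [0.3, -1.0, 1.3]
width: 0.62
```

Request:
move_arm(
  series=[
    [0,0,-0.1,0,0,0],
    [0,0,0,0,0,0],
    [0,0,0,0,0,0],
  ],
)

```text
clock: 49.9
position: [0.5909, -0.2777, 0.0708]
ee_rot: [0.848, 3.024, -0.003]
force: [0.8, -0.9, 2.3]
width: 0.621
```

Request:
move_arm(
  series=[
    [0,0,-0.1,0,0,0],
    [0,0,0,0,0,0],
    [0,0,0,0,0,0],
  ],
)

```text
clock: 50.2
position: [0.5907, -0.2777, 0.0696]
ee_rot: [0.849, 3.025, -0.003]
force: [1.1, -1.0, 2.0]
width: 0.62
```

Request:
move_arm(
  series=[
    [0,0,-0.1,0,0,0],
    [0,0,0,0,0,0],
    [0,0,0,0,0,0],
  ],
)

```text
clock: 50.5
position: [0.5906, -0.2776, 0.0686]
ee_rot: [0.848, 3.025, -0.002]
force: [1.4, -1.0, 1.8]
width: 0.623
```

Request:
move_arm(
  series=[
    [0,0,-0.1,0,0,0],
    [0,0,0,0,0,0],
    [0,0,0,0,0,0],
  ],
)

```text
clock: 50.8
position: [0.5906, -0.2774, 0.0675]
ee_rot: [-0.848, -3.025, 0.002]
force: [0.7, -1.3, 1.7]
width: 0.619
```

Request:
move_arm(
  series=[
    [0,0,-0.1,0,0,0],
    [0,0,0,0,0,0],
    [0,0,0,0,0,0],
  ],
)

```text
clock: 51.1
position: [0.5902, -0.2773, 0.0662]
ee_rot: [-0.848, -3.024, 0.002]
force: [0.7, -0.8, -0.3]
width: 0.619
```

```bash
python3 - <<'E'
from h import *
st();im,c=grab('wrist');cv2.imwrite('pics/w11.png',im[:,:,::-1])
u=proj(c,[[.6102,-.2443,.05]])[0];print(u);x,y=int(u[0])-60,int(u[1])-80
cv2.imwrite('pics/c11.png',cv2.resize(im[max(y,0):y+130,x:x+140,::-1],(640,594)))
E
```

```text
t 51.1 pos [ 0.5902 -0.2773  0.0662] w 0.619 F [ 0.7 -0.8 -0.3] yaw x-axis [-0.854  0.52   0.001]
[391.3407277  253.59430926]
```

Request:
move_arm(
  series=[
    [0,0,-0.1,0,0,0],
    [0,0,-0.1,0,0,0],
    [0,0,0,0,0,0],
    [0,0,0,0,0,0],
  ],
)

```text
clock: 51.55
position: [0.5906, -0.2776, 0.0646]
ee_rot: [0.848, 3.025, -0.003]
force: [0.0, -0.2, 0.3]
width: 0.62
```

Request:
move_arm(
  series=[
    [0,0,-0.1,0,0,0],
    [0,0,0,0,0,0],
    [0,0,0,0,0,0],
  ],
)

```text
clock: 51.85
position: [0.5907, -0.2776, 0.0636]
ee_rot: [0.848, 3.025, -0.003]
force: [0.4, 0.5, 0.0]
width: 0.623
```

Request:
move_arm(
  series=[
    [0,0,-0.1,0,0,0],
    [0,0,0,0,0,0],
    [0,0,0,0,0,0],
  ],
)

```text
clock: 52.15
position: [0.5908, -0.2777, 0.0634]
ee_rot: [0.848, 3.024, -0.003]
force: [-2.7, 0.6, 6.9]
width: 0.622
```

Request:
move_arm(
  series=[
    [0,0,2,0,0,0],
    [0,0,4,0,0,0],
    [-2,-1.4,2,0,0,-7],
    [-3,-2.1,0,0,0,-7],
    [-3,-2.1,0,0,0,-7],
    [-3,-2.1,0,0,0,-7],
    [-2,-1.5,-2,0,0,-7],
    [-1.6,-1,-2,0,0,-5],
  ],
)

```text
clock: 52.95
position: [0.4432, -0.3815, 0.103]
ee_rot: [1.84, 2.545, -0.004]
force: [0.6, -0.6, 0.1]
width: 0.618
```

Request:
move_arm(
  series=[
    [0,0,-2,0,0,0],
    [0,0,-1,0,0,0],
    [0,0,0,0,0,0],
    [0,0,0,0,0,0],
  ],
)

```text
clock: 53.35
position: [0.4455, -0.3793, 0.0731]
ee_rot: [1.83, 2.553, -0.002]
force: [0.1, 0.1, -0.6]
width: 0.621
```

```bash
python3 tk.py
```

```text
t 53.35 pos [ 0.4455 -0.3793  0.0731] w 0.621 F [ 0.1  0.1 -0.6] yaw x-axis [-0.321  0.947 -0.001]
0.93 [151. 103.] [ 0.3173 -0.3382  0.006 ] [125.  21.  18.]
0.8 [319. 220.] [ 0.4434 -0.3795  0.006 ] [30.5 30.  29. ]
0.72 [244.  41.] [ 0.3646 -0.2848  0.006 ] [20. 43. 86.]
tube px [673 112]
```

Request:
move_arm(
  series=[
    [-0.15,0,-2,0,0,0],
    [0,0,-1.5,0,0,0],
    [0,0,-0.9,0,0,0],
    [0,0,-0.4,0,0,0],
    [0,0,-0.3,0,0,0],
    [0,0,0,0,0,0],
    [0,0,0,0,0,0],
  ],
)

```text
clock: 54.15
position: [0.4435, -0.3798, 0.0221]
ee_rot: [1.832, 2.552, -0.002]
force: [-0.6, -0.2, -0.2]
width: 0.621
```

Request:
move_arm(
  series=[
    [0,0,0,0,0,0],
    [0,0,0,0,0,0],
    [0,0,0,0,0,0],
    [0,0,0,0,0,0],
  ],
  grip=0.2,
)

```text
clock: 54.55
position: [0.4433, -0.3797, 0.0219]
ee_rot: [-1.832, -2.552, 0.002]
force: [1.0, -0.6, 3.2]
width: 0.42
```

Request:
move_arm(
  series=[
    [0,0,3,0,0,0],
    [0,0,4,0,0,0],
    [2.5,2,3.5,0,0,0],
    [3,2.4,0,0,0,0],
    [3,2.4,0,0,0,0],
    [3,2.4,0,0,0,0],
    [3,2.4,0,0,0,0],
    [2.1,1.9,0,0,0,0],
  ],
)

```text
clock: 55.35
position: [0.6112, -0.2421, 0.1265]
ee_rot: [-1.829, -2.554, 0.001]
force: [0.4, 0.1, -0.0]
width: 0.428
```

Request:
move_arm(
  series=[
    [0,0,0,0,0,0],
    [0,0,-1.5,0,0,0],
    [0,0,-1,0,0,0],
    [0,0,-0.5,0,0,0],
    [0,0,0,0,0,0],
    [0,0,0,0,0,0],
  ],
)

```text
clock: 55.95
position: [0.6087, -0.2453, 0.0965]
ee_rot: [-1.833, -2.551, 0.003]
force: [-0.1, 0.6, -0.5]
width: 0.423
```

Request:
move_arm(
  series=[
    [0.15,0.1,-0.3,0,0,0],
    [0,0,-0.3,0,0,0],
    [0,0,0,0,0,0],
    [0,0,0,0,0,0],
  ],
)

```text
clock: 56.35
position: [0.6107, -0.2436, 0.0906]
ee_rot: [-1.831, -2.552, 0.003]
force: [-0.2, -0.2, -1.2]
width: 0.423
```

Request:
move_arm(
  series=[
    [0,0,0,0,0,0],
    [0,0,0,0,0,0],
    [0,0,0,0,0,0],
    [0,0,2,0,0,0],
    [-1,-0.3,1,0,0,0],
    [-2.6,-0.9,0,0,0,0],
    [0,0,0,0,0,0],
    [0,0,0,0,0,0],
  ],
  grip=0.62,
)

```text
clock: 57.15
position: [0.5738, -0.2563, 0.1211]
ee_rot: [-1.834, -2.551, 0.003]
force: [0.5, 0.3, 0.7]
width: 0.621
```

Request:
move_arm(
  series=[
    [0,0,-1.5,0,0,0],
    [0,0,-1.2,0,0,0],
    [0,0,-0.8,0,0,0],
    [0,0,0,0,0,0],
    [0,0,0,0,0,0],
  ],
)

```text
clock: 57.65
position: [0.5746, -0.2554, 0.0851]
ee_rot: [-1.831, -2.551, 0.003]
force: [0.2, -0.0, 0.2]
width: 0.621
```

Request:
move_arm(
  series=[
    [0,0,-0.4,0,0,0],
    [0,0,-0.4,0,0,0],
    [0,0,-0.2,0,0,0],
    [0,0,-0.1,0,0,0],
    [0,0,0,0,0,0],
    [0,0,0,0,0,0],
  ],
)

```text
clock: 58.25
position: [0.5747, -0.2556, 0.0747]
ee_rot: [-1.832, -2.552, 0.002]
force: [-0.2, -0.2, 0.3]
width: 0.621
```

Request:
move_arm(
  series=[
    [0,0,-0.1,0,0,0],
    [0,0,-0.1,0,0,0],
    [0,0,0,0,0,0],
    [0,0,0,0,0,0],
  ],
)

```text
clock: 58.65
position: [0.5747, -0.2556, 0.0726]
ee_rot: [-1.832, -2.552, 0.002]
force: [0.6, -0.2, -0.5]
width: 0.619
```

Request:
move_arm(
  series=[
    [0,0,-0.1,0,0,0],
    [0,0,-0.1,0,0,0],
    [0,0,0,0,0,0],
    [0,0,0,0,0,0],
  ],
)

```text
clock: 59.05
position: [0.5746, -0.2556, 0.0706]
ee_rot: [-1.832, -2.552, 0.003]
force: [0.2, 0.3, 0.2]
width: 0.619
```

Request:
move_arm(
  series=[
    [0,0,-0.1,0,0,0],
    [0,0,0,0,0,0],
    [0,0,0,0,0,0],
  ],
)

```text
clock: 59.35
position: [0.5747, -0.2556, 0.0696]
ee_rot: [-1.832, -2.552, 0.002]
force: [0.5, -0.8, -0.2]
width: 0.618
```

Request:
move_arm(
  series=[
    [0,0,-0.1,0,0,0],
    [0,0,0,0,0,0],
    [0,0,0,0,0,0],
  ],
)

```text
clock: 59.65
position: [0.5748, -0.2557, 0.0694]
ee_rot: [1.832, 2.552, -0.002]
force: [-1.9, 1.3, 7.3]
width: 0.617
```

Request:
move_arm(
  series=[
    [0,0,2,0,0,0],
    [0,0,4,0,0,0],
    [0,0,4,0,0,0],
    [-1,-3,4,0,0,0],
    [-1,-3,4,0,0,0],
    [-1,-3,2,0,0,0],
    [0,0,0,0,0,0],
    [0,0,0,0,0,0],
  ],
)

```text
clock: 60.45
position: [0.5447, -0.3452, 0.2674]
ee_rot: [1.834, 2.55, -0.002]
force: [0.4, 0.5, -1.1]
width: 0.62
```

```bash
python3 - <<'E'
from h import *
st()
im,c=grab('scene');cv2.imwrite('pics/s9.png',im[:,:,::-1]);s0=cv2.imread('pics/scene.raw.png')[:,:,::-1]
it,ct=grab('top');cv2.imwrite('pics/t9.png',it[:,:,::-1])
from scipy.optimize import minimize
def mark(u0,v0):  # red print centroid near a pixel
    r=im[:,:,0].astype(int)-im[:,:,2]; k=np.clip(r[v0-8:v0+9,u0-7:u0+8]-19,0,None).astype(float)
    y,x=np.mgrid[v0-8:v0+9,u0-7:u0+8];return (x*k).sum()/k.sum(),(y*k).sum()/k.sum(),k.sum()
def corks(img,cc,wins):
    h=cv2.cvtColor(np.ascontiguousarray(img),cv2.COLOR_RGB2HSV);m=cv2.inRange(h,(3,80,50),(18,230,255))
    for x,y,w,q in wins:
        k=np.zeros_like(m);k[y:y+q,x:x+w]=m[y:y+q,x:x+w];u=cen(k);print('  cork',u.round(1),(k>0).sum(),back(cc,u,.236)[0].round(4))
print('scene before/after');W=[(340,150,20,16),(383,158,20,18),(465,178,20,17)];corks(s0,c,W);corks(im,c,W)
print('top before/after');W=[(278,178,22,22),(228,172,20,22),(130,160,18,25)];corks(cv2.imread('pics/top.raw.png')[:,:,::-1],ct,W);corks(it,ct,W)
# joint fit of bottle x,y and label azimuth: unwrap contrast of the label edges
for nm,b in((1,(.539,.065)),(2,(.547,.1605)),(4,(.564,.348))):
    for db in(-.003,0,.003):
        u=unwrap(im,c,b[0],b[1]+db,3);a=np.array(list(u));v=np.array(list(u.values()))
        print(nm,db,'dark side ends',[int(x) for x in a[v<58]],'logo',logo(im,c,b[0],b[1]+db))
cv2.imwrite('pics/c12.png',cv2.resize(im[145:265,320:480,::-1],(800,600),interpolation=cv2.INTER_CUBIC))
E
```

```text
t 60.45 pos [ 0.5447 -0.3452  0.2674] w 0.62 F [ 0.4  0.5 -1.1] yaw x-axis [-0.318  0.948 -0.001]
scene before/after
  cork [350.2 158.4] 121 [0.5391 0.0637 0.236 ]
  cork [391.4 167.1] 119 [0.5472 0.1619 0.236 ]
  cork [473.5 186. ] 140 [0.567  0.3481 0.236 ]
  cork [350.4 161. ] 99 [0.5472 0.0654 0.236 ]
  cork [392.  168.4] 127 [0.5509 0.1635 0.236 ]
  cork [472.9 185.9] 139 [0.5672 0.3469 0.236 ]
top before/after
  cork [287.2 186. ] 331 [0.5382 0.0659 0.236 ]
  cork [237.1 179.8] 300 [0.5488 0.1618 0.236 ]
  cork [139.8 171.9] 174 [0.562  0.3476 0.236 ]
  cork [285.9 184.5] 218 [0.5409 0.0685 0.236 ]
  cork [236.7 179.2] 273 [0.55   0.1625 0.236 ]
  cork [140.3 171.5] 173 [0.5626 0.3467 0.236 ]
1 -0.003 dark side ends [75, 78] logo (np.float64(-63.2), np.float64(21.6))
1 0 dark side ends [60, 63, 66, 69, 72, 75] logo (np.float64(-6.0), np.float64(12.6))
1 0.003 dark side ends [51, 54, 57, 60] logo (np.float64(68.1), np.float64(21.0))
2 -0.003 dark side ends [] logo (np.float64(4.1), np.float64(12.5))
2 0 dark side ends [] logo (np.float64(-1.7), np.float64(12.4))
2 0.003 dark side ends [] logo (np.float64(-7.3), np.float64(12.6))
4 -0.003 dark side ends [-81, -78, -75, -72, -69, -66, -63] logo (np.float64(2.1), np.float64(12.7))
4 0 dark side ends [-93, -90, -87, -84, -81, -78, -75, -72, -69] logo (np.float64(62.3), np.float64(15.8))
4 0.003 dark side ends [-96, -93, -90, -87, -84, -81, -78] logo (np.float64(55.1), np.float64(36.2))
```

View pics/c12.png

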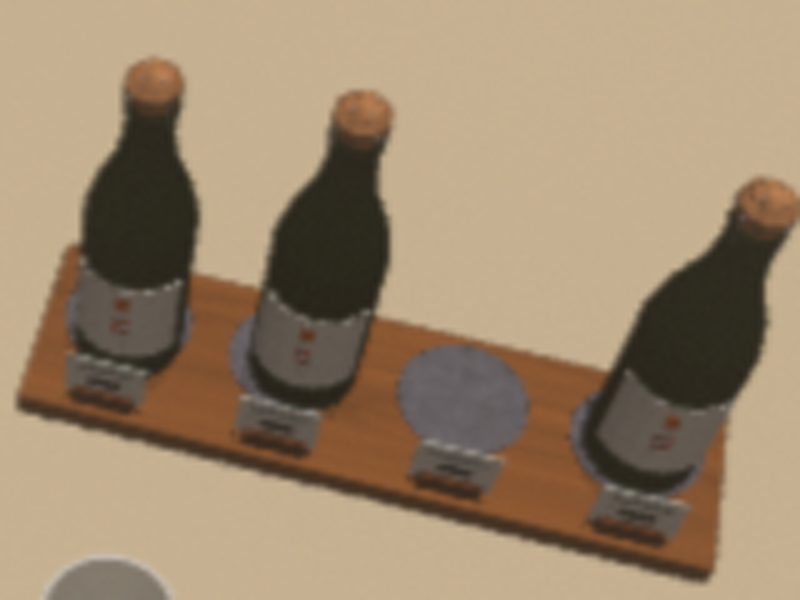

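```bash
cat > fit.py <<'E'
from h import *
from scipy.optimize import minimize
def edgepts(c,b,grow):
    o=-c[1].T@c[2];P=[]
    d=o[:2]-b;D=np.hypot(*d);ca=np.arctan2(d[1],d[0])
    for r,zs in((.0305,np.arange(.095,.134,.003)),(.014,np.arange(.172,.236,.003))):
        for z in zs:
            for s in(-1,1):
                a=ca+s*np.arccos(r/D);P.append([b[0]+(r+grow)*np.cos(a),b[1]+(r+grow)*np.sin(a),z])
    for a in np.linspace(0,2*np.pi,24,endpoint=False): # far rim of the cork
        if np.cos(a-ca)<-.2:P.append([b[0]+(.014+grow)*np.cos(a),b[1]+(.014+grow)*np.sin(a),.238])
    return proj(c,P).astype(np.float32)
def fitb(im,c,b0):
    g=im.astype(np.float32).mean(2);S=lambda p:cv2.remap(g,p[:,0].copy(),p[:,1].copy(),cv2.INTER_CUBIC).ravel()
    f=lambda b:-(np.clip(S(edgepts(c,b,.004))-S(edgepts(c,b,-.004)),-5,90)).mean()
    best=min((f(np.array(b0)+[i,j]),i,j) for i in np.arange(-.012,.013,.001) for j in np.arange(-.008,.0085,.0005))
    return np.array(b0)+best[1:],best[0]
if __name__=='__main__':
    bx=np.array([.5603,.2048]);
    for n,p in(('scene','s9'),('top','t9'),('scene','scene.raw'),('top','top.raw')):
        im=cv2.imread(f'pics/{p}.png')[:,:,::-1];c=grab(n)[1]
        for k,b in((1,(.540,.065)),(2,(.547,.161)),(4,(.564,.348))):
            q,s=fitb(im,c,b);u=unwrap(im,c,q[0],q[1],3) if p=='s9' else {}
            print(p,k,q.round(4),round(s,1),'logo' if u else '',logo(im,c,*q) if u else '',[ (a,v) for a,v in u.items() if abs(a+5)<20],)
E
python3 fit.py
```

```text
s9 1 [0.545  0.0655] -80.0 logo (np.float64(-7.0), np.float64(14.0)) [(-24, 87), (-21, 87), (-18, 84), (-15, 79), (-12, 76), (-9, 76), (-6, 77), (-3, 78), (0, 81), (3, 84), (6, 88), (9, 89), (12, 89)]
s9 2 [0.547  0.1635] -81.5 logo (np.float64(-7.3), np.float64(12.6)) [(-24, 86), (-21, 86), (-18, 84), (-15, 80), (-12, 76), (-9, 75), (-6, 74), (-3, 75), (0, 81), (3, 85), (6, 87), (9, 88), (12, 88)]
s9 4 [0.564 0.349] -81.6 logo (np.float64(62.0), np.float64(24.6)) [(-24, 87), (-21, 87), (-18, 85), (-15, 79), (-12, 75), (-9, 74), (-6, 74), (-3, 76), (0, 80), (3, 84), (6, 87), (9, 88), (12, 89)]
t9 1 [0.528  0.0665] -25.8   []
t9 2 [0.55  0.169] -24.6   []
t9 4 [0.563  0.3495] -74.8   []
scene.raw 1 [0.535  0.0635] -81.6   []
scene.raw 2 [0.543  0.1625] -81.0   []
scene.raw 4 [0.563  0.3495] -81.9   []
top.raw 1 [0.55 0.07] -21.7   []
top.raw 2 [0.549 0.169] -21.7   []
top.raw 4 [0.563 0.351] -71.1   []
```

```bash
python3 - <<'E'
from h import *
im,c=grab('wrist');s=cv2.imread('pics/s9.png')
o=outline_of('wrist','tube');print(o[0]['rect'] if o else None)
u=proj(c,[[.6102,-.2443,.05]])[0].astype(int);v=proj(c,[[.7025,-.0545,.05]])[0].astype(int);print(u,v)
k=lambda a,p,r:cv2.resize(a[max(p[1]-r,0):p[1]+r,max(p[0]-r,0):p[0]+r],(390,390),interpolation=cv2.INTER_CUBIC)
cv2.imwrite('pics/c13.png',np.hstack([k(im[:,:,::-1],u,36),k(s,(262,240),60)]))
for th in('tumbler','highlighter'):
    for n,p in(('scene','before'),):
        print(th,[ (round(q['p'],2),q['rect']) for q in outline_of(n,th)[:1]])
E
```

```text
[356.5, 71.3, 82.9, 77.0]
[406 109] [573 -53]
tumbler [(0.94, [325.8, 255.4, 28.9, 39.6])]
highlighter [(0.8, [206.6, 242.1, 43.5, 18.3])]
```

View pics/c13.png

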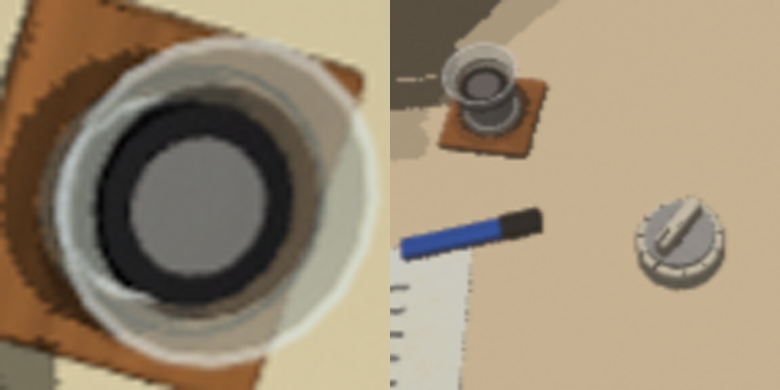

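```bash
python3 -c "
from h import *
st();print(workorder.sign_off())"
```

```text
t 60.95 pos [ 0.5452 -0.3441  0.2668] w 0.618 F [ 0.6 -0.3 -0.4] yaw x-axis [-0.321  0.947 -0.   ]
the job is handed in; nothing more can be done
None
```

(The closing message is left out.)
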